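# Load the column rack and set its leak sensor

### The arm

A 7-joint arm with a two-finger parallel gripper is mounted at the origin on a cart in front of the work surface, level with it; the furniture and walls round the work are solid. World frame = base frame: x ahead of the robot, y to its left, z up, the work surface at z = 0. Lengths are in mm, angles in rad, forces in N, time in s.
With the tool pointing down it reaches from about 400 to 875 mm from the base axis. Payload 4.4 kg.
Tool frame: the origin (TCP) lies midway between the tips of the shut fingers; the grasp point (between the pads) lies 19 mm behind it; z points along the fingers, y is the line along which they close (so a half turn about z gives the same grasp; the last joint's range is limited). The gripper opens to 85 mm and grips with 20 to 120 N. Pads are 22 mm wide; open, the fingers measure 114 mm over their backs; the gripper's body (76 mm by 85 mm) begins 54 mm behind the grasp point. The pads swing forward as they close: fully open they stand 13 mm farther back than shut.
Start: joints at [1.065, 0.628, 0.038, 1.517, -0.027, 0.996, -0.02], TCP at [276.772, -588.146, 209.113] pointing down, gripper open.
Joint ranges: [-3.06, 3.06], [-0.37, 2.12], [-1.25, 1.32], [0.18, 2.47], [-1.1, 4.24], [0.23, 1.98], [-2.94, 2.94]. Speed limits (rad/s): [2.57, 2.57, 3.14, 3.14, 3.14, 3.14, 3.14].

### API

Orientations are given as [roll, pitch, yaw] about the fixed x, y, z axes, in that order (R = Rz(yaw) Ry(pitch) Rx(roll)).
In Python, from cell import read_state, get_image, finish_job gives the robot as it stands.
- The arm moves only by the tool send_rows, never from a script. Its argument "series" is a list of rows, each an object of numbers: "ax", "ay", "az": the turn, a rotation vector about the tool's x, y, z in rad; "dx", "dy", "dz": the shift along the tool's x, y, z in cm; "hand": the closure, from 0 (fully open) to 1 (shut). In form: [{"ax": .., "ay": .., "az": .., "dx": .., "dy": .., "dz": .., "hand": ..}, ...]. A call has 1 to 10 rows; each row is the pose to reach, as a shift and turn from the pose commanded when the call began, along the tool's axes at that moment; what a row does not reach only later rows make up. A row lasts 1/10 s, in which the tool goes at most 50 mm and 8.59 degrees, less where a joint would pass 70% of its speed; a pose out of reach is approached as far as the arm can. A call with a gripper value outside its range is refused whole. The fingers move at their own pace and stop on an object; the grip force is fixed at half the most. Time passes only in rows, so rows that repeat a pose let the fingers close. It gives the time, the measured TCP pose, the force, the opening and the grip force at its end, in the units of the state.
- read_state(): the state, without advancing time (a new reading comes with each control period).
- get_image(name): name is "scene" or "top" or "wrist"; returns a dict with "pixels" (384x512x3 uint8, red, green, blue), "mtx" (3x3 intrinsics, pixels), "R" (3x3) and "t" (3): a world point X has camera coordinates R X + t. Camera axes: x right, y down, z forward; pixel columns grow to the right and rows downward; lengths in mm; the calibration is good to about 2 mm. A picture is of the moment at which its call begins. There is no depth.
- finish_job(): hands the job in; it is judged then, once.
The state is a dict: "clock": time; "qpos": joint angles; "qd": joint speeds; "tau": joint torques, N m; "eef_pos": TCP position; "tool_rot": TCP orientation; "force": force on the tool from outside, world axes, zero at the start; "torque": the same for the moment, N m; "width": finger opening in mm; "gripper_force": force on a finger pad.
Only numpy, scipy, OpenCV 4.12 (cv2) and the standard library are available. Lean on these libraries where they do the work, as an engineer would, in place of code of your own. Each camera call takes 0.05 s, during which the arm holds its last target. There are 200 camera calls.

### The job

Load the filter columns into the rack. First slide the orange sensor collar along its bent guide wire, round both bends, fully home against the yellow parking stop; with it parked, snap every column lying on the bench into a pair of blue spring clips, any free pair, pressed fully home; then slide the collar back round the bends fully home against the black stop, and leave the petri dish and the timer where they are.

Things in the scene. Friction and masses are not known exactly. Their poses are not given: they have to be found in the camera images.
- rack: Fixed white rack; place and yaw vary. Origin: centre of the underside of its 124 x 200 mm base plate (12 mm thick); x away from the robot at yaw 0, y left, z up. It carries three clip pairs and, on two end posts, a bent steel guide wire, 8 mm thick, its centre line level at z = 85 mm. A stop disc (40 mm diameter) covers the last 6 mm of the wire at each end. 10 mm foot plates lie under the posts.
- bend_1 (a point): Fixed to the rack, on the wire's centre line, middle of the first bend. The line in the rack's frame (x, y in mm), black end to yellow end: straight (-110, 45) to (-110, -105); quarter circle of radius 40 about (-70, -105) to (-70, -145) [this bend]; straight to (-45, -145); then the second bend (bend_2). Nothing supports the wire between its ends.
- bend_2 (a point): Fixed to the rack, on the wire's centre line, middle of the second bend. In the rack's frame (x, y in mm): from (-45, -145) an arc of radius 50 about (-45, -195), turning 50 degrees, to (-7, -163); then straight to the yellow end at (25, -201).
- clip_1 (a point): Clip pair 1 (left): the centre of a column fully home in it, at z = 60 mm in the rack's frame; its x, the column's axis, is the rack's x. Two blue sprung C clips, open upward, at x = -40 and +40 mm, each 14 mm wide; between them all is clear down to the base plate, 48 mm below. The mouth is 16 mm wide, flared to 28 mm on top (80 mm above the bench); a column is pushed straight down with about 5 to 15 N.
- clip_2 (a point): Clip pair 2 (middle): the centre of a column fully home in it, at z = 60 mm in the rack's frame; its x, the column's axis, is the rack's x. Same as clip_1.
- clip_3 (a point): Clip pair 3 (right): the centre of a column fully home in it, at z = 60 mm in the rack's frame; its x, the column's axis, is the rack's x. Same as clip_1.
- end_black (a point): Centre of the collar's ring when it hangs on the wire against the black stop (sensing end, in front of the clips). Fixed to the rack.
- end_yellow (a point): Centre of the collar's ring when it hangs on the wire against the yellow stop (parking end, to the right of the clips). Fixed to the rack.
- collar_ring (a point): Loose orange sensor collar on the wire, 140 g: centre of its ring; x is the ring's axis (along the wire, either way), z up. Ring 26 mm inside, 40 outside, 16 long: 9 mm of play round the wire, so it hangs 9 mm below the wire's centre line; turn it with the wire in the bends. A steel head (16 x 26 x 26 mm), 19 to 45 mm under the centre, keeps it upright; let go, it swings a little.
- collar_grip (a point): Point on the same collar where to grip it: 42 mm above the ring's centre, in the upright orange grip block, which is 14 mm along the wire, 16 mm across it, and reaches from 18 to 62 mm above the ring's centre.
- column_1_center (a point): Centre of the column with red end fittings (120 g, 140 mm long along its x): aluminium body, 24 mm diameter, over the middle 104 mm; square fittings 32 x 32 x 18 mm at both ends, on which it lies without rolling (centre 16 mm up). Roll and end-for-end do not matter. In the clips the fittings stand outside them with 5 mm of end play each way. May be absent.
- column_2_center (a point): Centre of the column with green end fittings; otherwise like column 1.  May be absent.
- column_3_center (a point): Centre of the column with blue end fittings; otherwise like column 1.  May be absent.
- petri_dish: Petri dish, 62 mm across, 14 mm high, bystander. Origin at the centre of its underside.
- timer: White laboratory timer, 62 x 62 x 18 mm, bystander. Origin at the centre of its underside.
Mind the look-alikes: they are no part of the job. Leave any pink look-alike of the part that bears column_2_center alone.

How it is judged:
By the outcome, as a careful person would: the job done as asked, in the order asked, and still so for the second after the job is handed in, with the robot touching nothing.
Of column_1, column_2, column_3 only 2 to 3 are there at a start; the rules pass over those that are not, and their reading is None.
At some moment in a run one of column_1, column_2, column_3 may be knocked a few centimetres aside while the robot is not near it.
Once in a run the grip may slacken for a moment while it holds something.
It also fails if it takes over 210 s, if anything falls off the work surface, if the arm or the gripper's body presses on something with over 40 N, if the wrist force passes 120 N, or if a joint passes its speed limit or range.

## Working session

There is one attempt and no reset: what is moved stays moved. The work goes in short steps, Python scripts to look and compute and a tool call to move; the robot and the scene stay as the last step left them, time stands still between calls to the robot, and variables do not carry over. Pictures are saved under pics/ and viewed, at most 14 in all, crops included, and the job is handed in when it is done.

Besides the shell and the picture viewer there is one more tool, called after "Call:" in YAML: its name, and indented under it one key for each argument. send_rows: Moves the arm, as the interface text tells. Its arguments: {"type":"object","properties":{"series":{"type":"array","items":{"type":"object","properties":{"ax":{"type":"number"},"ay":{"type":"number"},"az":{"type":"number"},"dx":{"type":"number"},"dy":{"type":"number"},"dz":{"type":"number"},"hand":{"type":"number"}}}}},"required":["series"]}

```bash
mkdir -p pics; ls; cat > h.py <<'E'
import numpy as np, cv2
from cell import read_state, get_image, finish_job
def ray(im,u,v,z):
    d=im["R"].T@np.linalg.inv(im["mtx"])@np.array([u,v,1.]); c=-im["R"].T@im["t"]
    return c+d*(z-c[2])/d[2]
def proj(im,X):
    p=im["mtx"]@(im["R"]@np.asarray(X,float)+im["t"]); return p[:2]/p[2]
def save(im,name,crop=None,k=1):
    p=im["pixels"]
    if crop: p=p[crop[1]:crop[3],crop[0]:crop[2]]
    cv2.imwrite("pics/"+name,cv2.cvtColor(cv2.resize(p,None,fx=k,fy=k,interpolation=cv2.INTER_CUBIC),cv2.COLOR_RGB2BGR))
def grab(n):
    im=get_image(n); im={k:np.array(im[k]) for k in("pixels","mtx","R","t")}; im["t"]=im["t"].ravel(); return im
E
python3 - <<'E'
from h import *
import pickle
d={}
for n in("top","scene"):
    im=d[n]=grab(n); save(im,n+"0.png",k=1.5); print(n,-im["R"].T@im["t"],im["R"][2])
pickle.dump(d,open("d0.pkl","wb"))
print(read_state())
E
```

```text
pics
top [ 299.7666266  -215.12093189 1185.92514521] [ 0.13944293 -0.00270197 -0.99022642]
scene [-100.13925331  552.7061331   718.47962654] [ 0.49813153 -0.66919881 -0.55139634]
{'clock': 0.1, 'qpos': array([ 1.06520274,  0.62923677,  0.03844716,  1.51826267, -0.02699459,
        0.99628776, -0.02000466]), 'qd': array([-0.00109973, -0.00209171,  0.00095045, -0.00333989, -0.00014316,
        0.000726  , -0.00192792]), 'tau': array([ 2.83783913e-03, -5.64526606e+01,  1.23061426e+00, -1.93973655e+01,
        1.13038521e-02,  5.41330330e-03,  3.51018150e-05]), 'eef_pos': array([ 276.51350294, -587.60151088,  208.29374776]), 'tool_rot': array([-3.13991623e+00,  2.16989804e-05,  4.39790063e-01]), 'force': array([ 0.02160685,  0.77245397, -0.36060537]), 'torque': array([-0.03853402, -0.07203085,  0.00840149]), 'gripper_force': 0.0, 'width': 85.62681089102031}
```

View pics/top0.png

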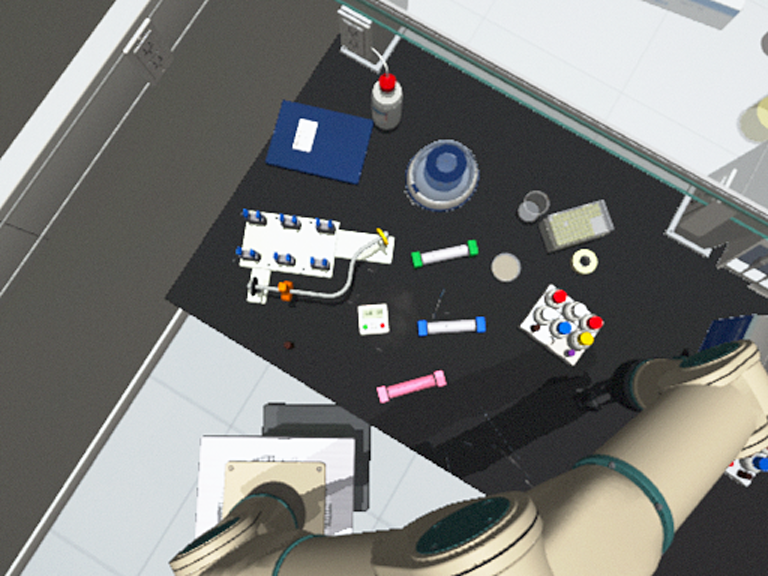

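View pics/scene0.png

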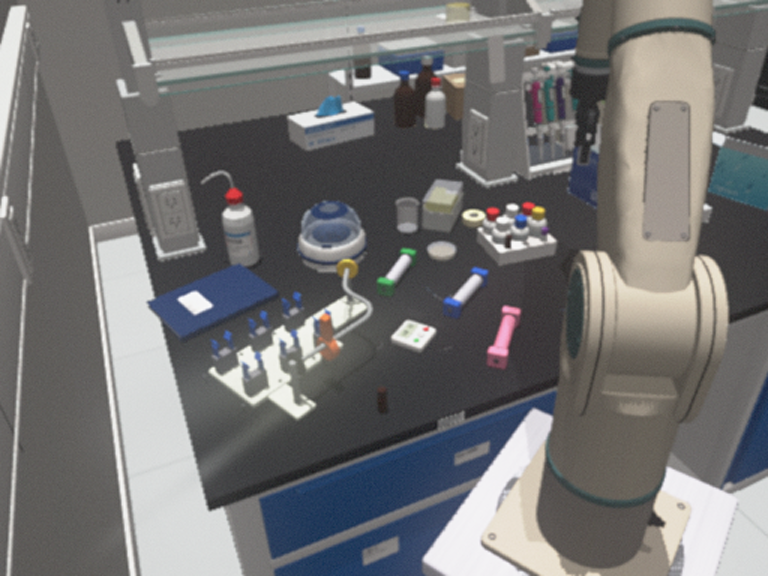

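Top view (pixels ×1.5): rack with six blue clips (247–326, 215–263), collar orange (285,290), black stop (253,287), yellow stop (381,240). Column candidates: green ends (445,253), blue ends (452,326), pink (412,386, the look-alike: all pink, leave it); no red column. Petri dish (506,266), timer (373,318).

```bash
python3 - <<'E'
from h import *
import pickle
d=pickle.load(open("d0.pkl","rb"))
for n in d:
    im=d[n]; hsv=cv2.cvtColor(im["pixels"],cv2.COLOR_RGB2HSV)
    for c,lo,hi,z in(("blue",(105,140,60),(125,255,255),70),("green",(50,120,60),(75,255,255),20),("orange",(5,170,100),(18,255,255),120),("yellow",(20,150,100),(35,255,255),85),("pink",(160,60,120),(178,255,255),20)):
        m=cv2.inRange(hsv,lo,hi); k,l,s,ce=cv2.connectedComponentsWithStats(m)
        for i in range(1,k):
            if s[i,4]>=6 and s[i,4]<900:
                w=ray(im,*ce[i],z); 
                if 100<w[0]<900 and -500<w[1]<400: print(n,c,ce[i].round(1),s[i,2:].tolist(),w.round(0))
im=d["top"]; save(im,"t1.png",(150,125,330,275),4); save(d["scene"],"s1.png",(130,150,350,290),3.5)
E
```

```text
top blue [296.8 109.1] [27, 26, 369] [ 718. -343.   70.]
top blue [276.7 125.1] [4, 5, 9] [ 665. -280.   70.]
top blue [163.3 141.6] [4, 7, 20] [606.  71.  70.]
top blue [171.9 142.9] [3, 7, 15] [603.  44.  70.]
top blue [187.4 144.6] [3, 7, 14] [598.  -4.  70.]
top blue [196.  146.1] [3, 7, 14] [594. -31.  70.]
top blue [211.4 147.3] [3, 6, 13] [591. -79.  70.]
top blue [219.9 148.8] [3, 6, 14] [ 586. -105.   70.]
top blue [158.6 166.7] [4, 6, 20] [527.  81.  70.]
top blue [167.8 168.4] [3, 5, 12] [522.  53.  70.]
top blue [183.5 170.5] [2, 4, 8] [516.   4.  70.]
top blue [191.9 171.6] [3, 4, 11] [513. -21.  70.]
top blue [207.7 173.6] [3, 4, 9] [508. -70.  70.]
top blue [216.  174.5] [3, 4, 12] [506. -95.  70.]
top blue [320.2 215.8] [7, 11, 68] [ 384. -413.   70.]
top blue [281.2 218. ] [7, 12, 72] [ 375. -295.   70.]
top green [314.9 164.7] [8, 11, 65] [ 552. -407.   20.]
top green [277.4 172.4] [8, 12, 67] [ 524. -286.   20.]
top green [243.  217.5] [3, 2, 6] [ 379. -179.   20.]
top orange [190.3 193.4] [10, 14, 82] [439. -28. 120.]
top yellow [254.4 156.5] [8, 12, 33] [ 560. -212.   85.]
top yellow [187.7 190.9] [4, 4, 11] [451. -14.  85.]
top pink [254.6 216.4] [4, 4, 7] [ 383. -215.   20.]
top pink [275.1 256.8] [47, 22, 337] [ 258. -281.   20.]
scene blue [319.4 180.4] [11, 6, 36] [ 360. -364.   70.]
scene blue [197.6 197.2] [4, 5, 16] [ 591. -107.   70.]
scene blue [300.9 201.4] [11, 6, 37] [ 351. -246.   70.]
scene blue [175.1 209.6] [3, 4, 11] [602. -32.  70.]
scene blue [151.2 223.3] [3, 5, 11] [610.  42.  70.]
scene blue [322.1 281.8] [7, 4, 10] [166. -23.  70.]
scene blue [296.2 298.1] [4, 5, 8] [188.  45.  70.]
scene blue [304.  297.4] [5, 4, 8] [176.  34.  70.]
scene blue [268.  347.7] [3, 4, 6] [169. 171.  70.]
scene green [272.  167.5] [10, 5, 30] [ 559. -418.   20.]
scene green [255.9 187.2] [10, 5, 26] [ 535. -296.   20.]
scene pink [335.6 222.9] [22, 42, 422] [ 259. -274.   20.]
```

View pics/t1.png

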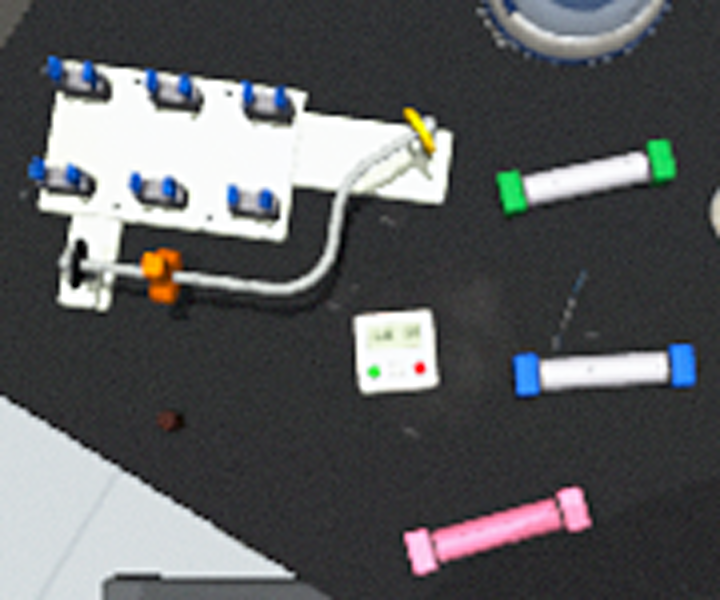

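View pics/s1.png

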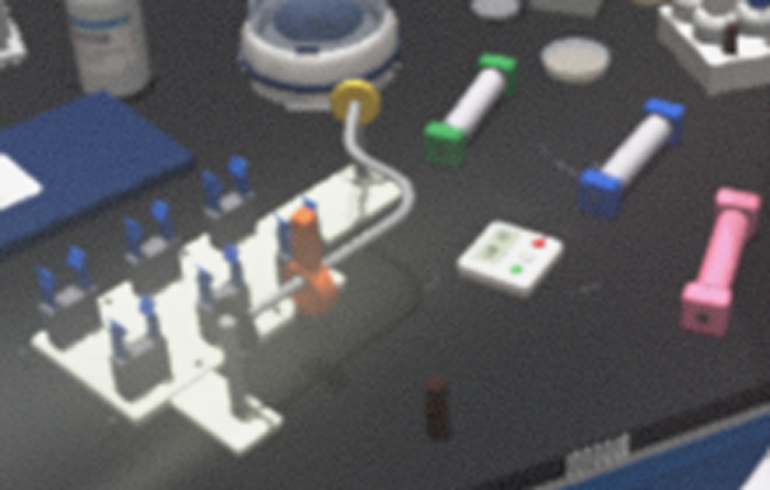

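Crops confirm: green-ended column at crop (587,178) and blue-ended (604,370) both have aluminium bodies, so these two are the job; the pink one (498,530) is all pink and stays. Collar's grip top is at crop (152,262), about 65 mm from the black stop (78,262).

```bash
cat >> h.py <<'E'
import json
from scipy.spatial.transform import Rotation as Ro
# rack frame: centre (cx,cy), yaw
def rack2w(p,rk):
    c,s=np.cos(rk[2]),np.sin(rk[2]); return np.array([rk[0]+c*p[0]-s*p[1],rk[1]+s*p[0]+c*p[1]])
def w2rack(w,rk):
    c,s=np.cos(rk[2]),np.sin(rk[2]); a,b=w[0]-rk[0],w[1]-rk[1]; return np.array([c*a+s*b,-s*a+c*b])
def rows(cur,wps):
    """cur and waypoints: (x,y,z,yaw); tool pointing down -> rows dx,dy,dz (cm), az"""
    out=[]; c,s=np.cos(cur[3]),np.sin(cur[3])
    for w in wps:
        a,b=w[0]-cur[0],w[1]-cur[1]
        out.append([round((c*a+s*b)/10,2),round((s*a-c*b)/10,2),round((cur[2]-w[2])/10,2),round(cur[3]-w[3],3)])
    return out
def endpose(cur,r):
    c,s=np.cos(cur[3]),np.sin(cur[3]); x,y=r[0]*10,r[1]*10
    return [cur[0]+c*x+s*y,cur[1]+s*x-c*y,cur[2]-r[2]*10,cur[3]-r[3]]
def plan(cur,wps):
    rr=rows(cur,wps)
    for r in rr: print(dict(zip(("dx","dy","dz","az"),r)))
    print("end",np.round(endpose(cur,rr[-1]),4).tolist())
E
python3 - <<'E'
from h import *
import pickle
d=pickle.load(open("d0.pkl","rb")); im=d["top"]
C=[(58,60),(305,92),(40,210),(283,240)]
P=np.array([ray(im,150+x/4,125+y/4,12)[:2] for x,y in C]); print(P.round(0),P.mean(0))
f=P[:2].mean(0)-P[2:].mean(0); l=P[[0,2]].mean(0)-P[[1,3]].mean(0)
print(np.linalg.norm(f),np.linalg.norm(l),np.arctan2(f[1],f[0]),np.arctan2(-l[0],l[1]))
uv=[(163.3,141.6),(171.9,142.9),(187.4,144.6),(196,146.1),(211.4,147.3),(219.9,148.8),(158.6,166.7),(167.8,168.4),(183.5,170.5),(191.9,171.6),(207.7,173.6),(216,174.5)]
for z in(65,72): print(z,np.mean([ray(im,*p,z)[:2] for p in uv],0))
rk=[553,-13,-.11]
for n,p,z in(("yel",(254.4,156.5),85),("blk",(150+78/4,125+262/4),85),("coll",(187.7,190.9),136)):
    w=ray(im,*p,z); print(n,w,w2rack(w,rk))
for a,b in(((314.9,164.7),(277.4,172.4)),((320.2,215.8),(281.2,218.))):
    A,B=ray(im,*a,26),ray(im,*b,26); print((A+B)/2,A-B,np.linalg.norm(A-B))
E
```

```text
[[ 628.   82.]
 [ 604. -120.]
 [ 504.   90.]
 [ 482. -105.]] [554.47407814 -13.23750291]
123.56862108536743 199.94646915359093 -0.09266108148632189 -0.11270445413403209
65 [557.01531501 -11.78362714]
72 [555.40883769 -13.05343641]
yel [ 560.1056063  -211.93846147   85.        ] [  28.90178698 -196.95605551]
blk [451.89478884  40.87032933  85.        ] [-106.40793439   42.44558405]
coll [444.48163918 -22.99521198 136.        ] [-106.76522909  -21.84776316]
[ 536.84553192 -345.58718878   26.        ] [  26.86204057 -119.65437633    0.        ] 122.63253646043628
[ 382.83556104 -359.67918356   26.        ] [   8.70070336 -122.19060774    0.        ] 122.49998718036888
```

```bash
python3 - <<'E'
from h import *
rk=[555.5,-13,-.108]
w=rack2w((-110,-22),rk); print(w)
cur=[276.8,-588.1,209.1,.44]
plan(cur,[(360,-305,230,1.0),(w[0],w[1],230,1.463)])
E
```

```text
[443.76951294 -23.01490192]
{'dx': np.float64(19.59), 'dy': np.float64(-22.07), 'dz': -2.09, 'az': -0.56}
{'dx': np.float64(39.18), 'dy': np.float64(-44.01), 'dz': -2.09, 'az': -1.023}
end [443.8257, -23.0357, 230.0, 1.463]
```

Call:
send_rows:
  series:
    - {"dx":4,"dy":-4.4,"dz":-1,"az":-0.1,"hand":0}
    - {"dx":8,"dy":-8.8,"dz":-2.1,"az":-0.2,"hand":0}
    - {"dx":12,"dy":-13.2,"dz":-2.1,"az":-0.3,"hand":0}
    - {"dx":16,"dy":-17.6,"dz":-2.1,"az":-0.4,"hand":0}
    - {"dx":20,"dy":-22,"dz":-2.1,"az":-0.5,"hand":0}
    - {"dx":24,"dy":-26.4,"dz":-2.1,"az":-0.6,"hand":0}
    - {"dx":28,"dy":-31,"dz":-2.1,"az":-0.7,"hand":0}
    - {"dx":32,"dy":-35.5,"dz":-2.1,"az":-0.8,"hand":0}
    - {"dx":36,"dy":-40,"dz":-2.1,"az":-0.9,"hand":0}
    - {"dx":39.18,"dy":-44,"dz":-2.1,"az":-1.02,"hand":0}

```text
invalid input at $.series[0]: expected keys ax, ay, az, dx, dy, dz, hand
```

Call:
send_rows:
  series:
    - {"hand":0}
    - {"hand":0}
    - {"hand":0}

```text
invalid input at $.series[0]: expected keys ax, ay, az, dx, dy, dz, hand
```

All keys are required.

Call:
send_rows:
  series:
    - {"ax":0,"ay":0,"dx":4,"dy":-4.4,"dz":-1,"az":-0.1,"hand":0}
    - {"ax":0,"ay":0,"dx":8,"dy":-8.8,"dz":-2.1,"az":-0.2,"hand":0}
    - {"ax":0,"ay":0,"dx":12,"dy":-13.2,"dz":-2.1,"az":-0.3,"hand":0}
    - {"ax":0,"ay":0,"dx":16,"dy":-17.6,"dz":-2.1,"az":-0.4,"hand":0}
    - {"ax":0,"ay":0,"dx":20,"dy":-22,"dz":-2.1,"az":-0.5,"hand":0}
    - {"ax":0,"ay":0,"dx":24,"dy":-26.4,"dz":-2.1,"az":-0.6,"hand":0}
    - {"ax":0,"ay":0,"dx":28,"dy":-31,"dz":-2.1,"az":-0.7,"hand":0}
    - {"ax":0,"ay":0,"dx":32,"dy":-35.5,"dz":-2.1,"az":-0.8,"hand":0}
    - {"ax":0,"ay":0,"dx":36,"dy":-40,"dz":-2.1,"az":-0.9,"hand":0}
    - {"ax":0,"ay":0,"dx":39.18,"dy":-44,"dz":-2.1,"az":-1.02,"hand":0}

```text
clock: 1.1
eef_pos: [420.2, -108.9, 230.2]
tool_rot: [3.141, 0.0, 1.464]
force: [1.0, 0.7, 0.1]
width: 85.2
gripper_force: 0.0
```

```bash
python3 - <<'E'
from h import *
s=read_state(); print(s['clock'],s['eef_pos'],s['tool_rot'],s['qpos'])
E
```

```text
1.1 [ 420.18054089 -108.89772181  230.15229943] [3.14123430e+00 1.98079540e-04 1.46395058e+00] [ 0.43982326  0.30607704 -0.32323648  2.05230838  0.1337882   0.80227747
 -0.06944033]
```

Call:
send_rows:
  series:
    - {"ax":0,"ay":0,"dx":0,"dy":0,"dz":0,"az":0,"hand":0}
    - {"ax":0,"ay":0,"dx":0,"dy":0,"dz":0,"az":0,"hand":0}

```text
clock: 1.3
eef_pos: [420.0, -109.8, 230.0]
tool_rot: [-3.141, 0.0, 1.462]
force: [-0.5, -1.4, -0.7]
width: 85.5
gripper_force: 0.0
```

```bash
python3 - <<'E'
from h import *
rk=[555.5,-13,-.108]
s=read_state(); cur=[*s['eef_pos'],s['tool_rot'][2]]; print(cur)
w=rack2w((-110,-22),rk)
plan(cur,[(w[0],w[1],230,1.463)])
im=grab("wrist"); save(im,"w1.png",k=1.2)
E
```

```text
[np.float64(420.01906451207975), np.float64(-109.80572069170276), np.float64(230.01383367135648), np.float64(1.4624326363071565)]
{'dx': np.float64(8.89), 'dy': np.float64(1.42), 'dz': np.float64(0.0), 'az': np.float64(-0.001)}
end [443.7505, -22.9629, 230.0138, 1.4634]
```

View pics/w1.png

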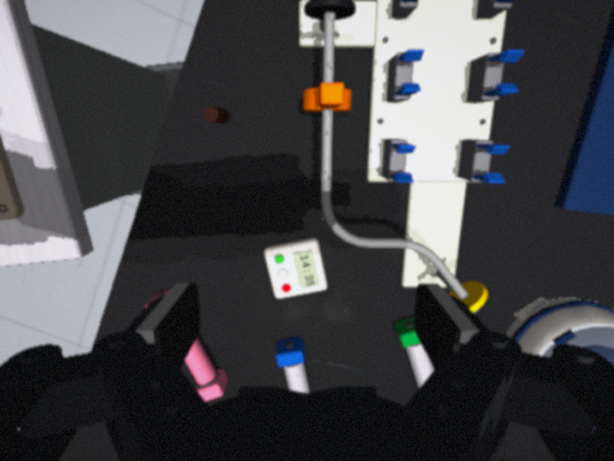

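Wrist view: collar grip top at (332,94), wire straight down column 327, timer (296,268), yellow stop (470,296).

```bash
python3 - <<'E'
from h import *
rk=[555.5,-13,-.108]
im=grab("wrist"); f=lambda u,v,z:ray(im,u/1.2,v/1.2,z)
for n,u,v,z in(("top",332,94,138),("wire1",327,150,85),("wire2",329,60,85),("yel",470,296,85),("wire_b",385,243,85),("wire_y",455,283,85),("plateBL",370,181,12),("plateBR",493,183,12)):
    w=f(u,v,z); print(n,w.round(1),w2rack(w,rk).round(1))
hsv=cv2.cvtColor(im["pixels"],cv2.COLOR_RGB2HSV)
m=cv2.inRange(hsv,(105,140,60),(125,255,255)); k,l,s,ce=cv2.connectedComponentsWithStats(m)
for i in range(1,k):
    if 15<s[i,4]<400: w=ray(im,*ce[i],74); print((ce[i]*1.2).round(0),s[i,2:],w.round(0),w2rack(w,rk).round(1))
E
```

```text
top [446.2 -23.6 138. ] [-107.6  -22.3]
wire1 [441.9 -63.1  85. ] [-107.6  -62.1]
wire2 [450.2   6.1  85. ] [-106.8    7.6]
yel [ 562.7 -212.1   85. ] [  28.6 -197.2]
wire_b [ 486.  -150.8   85. ] [ -54.3 -144.5]
wire_y [ 548.7 -197.2   85. ] [  13.1 -183.9]
plateBL [ 487.8 -104.9   12. ] [-57.4 -98.7]
plateBR [ 618.1 -121.7   12. ] [  73.9 -101.3]
[510.  53.] [ 30  13 237] [598.  -3.  74.] [41.3 14.5]
[411.  53.] [ 19  10 130] [518.   6.  74.] [-39.2  14.6]
[505.  87.] [ 29  12 201] [595. -29.  74.] [ 40.8 -11.4]
[408.  86.] [ 19   9 118] [515. -20.  74.] [-39.8 -11.1]
[404. 146.] [17  8 96] [509. -68.  74.] [-39.9 -59.3]
[497. 146.] [ 27  10 162] [590. -77.  74.] [ 41.2 -60. ]
[493. 175.] [ 26  11 181] [ 587. -102.   74.] [ 40.8 -85.4]
[402. 175.] [ 18   9 119] [507. -93.  74.] [-39.9 -84.9]
[595. 303.] [26  6 35] [ 689. -239.   74.] [ 157.4 -210.3]
[533. 321.] [36 29 82] [ 630. -252.   74.] [ 100.4 -230. ]
[565. 337.] [15 11 71] [ 663. -274.   74.] [ 135.1 -247.9]
```

```bash
python3 - <<'E'
from h import *
cur=[420.0,-109.8,230.0,1.4625]
plan(cur,[(446.3,-23.6,230,1.463),(446.3,-23.6,109,1.463)])
E
```

```text
{'dx': np.float64(8.85), 'dy': np.float64(1.68), 'dz': 0.0, 'az': -0.001}
{'dx': np.float64(8.85), 'dy': np.float64(1.68), 'dz': 12.1, 'az': -0.001}
end [446.2671, -23.6343, 109.0, 1.4635]
```

Call:
send_rows:
  series:
    - {"ax":0,"ay":0,"dx":4,"dy":0.8,"dz":0,"az":0,"hand":0}
    - {"ax":0,"ay":0,"dx":8,"dy":1.5,"dz":0,"az":0,"hand":0}
    - {"ax":0,"ay":0,"dx":8.85,"dy":1.68,"dz":0,"az":0,"hand":0}
    - {"ax":0,"ay":0,"dx":8.85,"dy":1.68,"dz":3,"az":0,"hand":0}
    - {"ax":0,"ay":0,"dx":8.85,"dy":1.68,"dz":6,"az":0,"hand":0}
    - {"ax":0,"ay":0,"dx":8.85,"dy":1.68,"dz":9,"az":0,"hand":0}
    - {"ax":0,"ay":0,"dx":8.85,"dy":1.68,"dz":11,"az":0,"hand":0}
    - {"ax":0,"ay":0,"dx":8.85,"dy":1.68,"dz":12.1,"az":0,"hand":0}
    - {"ax":0,"ay":0,"dx":8.85,"dy":1.68,"dz":12.1,"az":0,"hand":0}

```text
clock: 2.3
eef_pos: [445.5, -26.0, 108.0]
tool_rot: [-3.139, 0.001, 1.458]
force: [0.6, 0.4, 0.4]
width: 85.7
gripper_force: 0.0
```

Call:
send_rows:
  series:
    - {"ax":0,"ay":0,"dx":0,"dy":0,"dz":0,"az":0,"hand":0.9}
    - {"ax":0,"ay":0,"dx":0,"dy":0,"dz":0,"az":0,"hand":1}
    - {"ax":0,"ay":0,"dx":0,"dy":0,"dz":0,"az":0,"hand":1}
    - {"ax":0,"ay":0,"dx":0,"dy":0,"dz":0,"az":0,"hand":1}
    - {"ax":0,"ay":0,"dx":0,"dy":0,"dz":0,"az":0,"hand":1}
    - {"ax":0,"ay":0,"dx":0,"dy":0,"dz":0,"az":0,"hand":1}
    - {"ax":0,"ay":0,"dx":0,"dy":0,"dz":0,"az":0,"hand":1}
    - {"ax":0,"ay":0,"dx":0,"dy":0,"dz":0,"az":0,"hand":1}

```text
clock: 3.1
eef_pos: [447.0, -24.7, 109.7]
tool_rot: [3.14, 0.0, 1.46]
force: [-0.3, -0.1, 6.5]
width: 13.3
gripper_force: 58.5
```

```bash
python3 - <<'E'
from h import *
im=grab("scene"); save(im,"s2.png",(130,120,330,270),3.5); s=read_state(); print(s['force'],s['width'],s['eef_pos'])
E
```

```text
[-0.50811114 -0.41650989  5.27676535] 13.068790447154404 [446.94046967 -24.66102476 109.6787927 ]
```

View pics/s2.png

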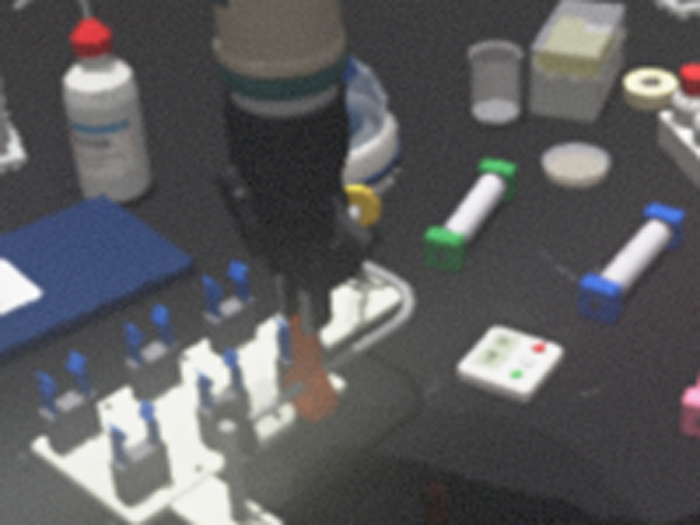

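```bash
cat >> h.py <<'E'
def path(s):
    """rack point and travel heading at arc length s along the wire from the black end"""
    L1=150;L2=L1+40*np.pi/2;L3=L2+25;L4=L3+50*np.radians(50)
    if s<L1: return -110,45-s,-np.pi/2
    if s<L2: a=(s-L1)/40; return -70-40*np.cos(a),-105-40*np.sin(a),-np.pi/2+a
    if s<L3: return -70+s-L2,-145,0
    if s<L4: a=(s-L3)/50; return -45+50*np.sin(a),-195+50*np.cos(a),-a
    h=-np.radians(50); e=s-L4; return -45+50*np.sin(-h)+e*np.cos(h),-195+50*np.cos(h)+e*np.sin(h),h
def wire(s,rk,z):
    x,y,h=path(s); w=rack2w((x,y),rk); return (w[0],w[1],z,h+rk[2]+np.pi)
E
python3 - <<'E'
from h import *
rk=[557,-12,-.108]
p=w2rack((447,-24.7),rk); print(p)
S=[68,80,100,120,140,150]+[150+5.25*i for i in range(1,13)]+[225,238]+[237.8+6.25*i for i in range(1,8)]+[290,300,310,318]
print(path(400),path(237.83),path(281.47))
cur=[447,-24.7,109.5,1.462]
plan(cur,[wire(s,rk,115) for s in S[:10]])
E
```

```text
[-107.99016815  -24.48292431]
(np.float64(69.49499723708897), np.float64(-253.6636329483443), np.float64(-0.8726646259971648)) (-45.001853071795864, -145, 0) (np.float64(-6.694618139056538), np.float64(-162.86438510545182), np.float64(-0.8726646259971648))
{'dx': np.float64(0.15), 'dy': np.float64(-0.2), 'dz': -0.55, 'az': -0.001}
{'dx': np.float64(-1.05), 'dy': np.float64(-0.2), 'dz': -0.55, 'az': -0.001}
{'dx': np.float64(-3.05), 'dy': np.float64(-0.2), 'dz': -0.55, 'az': -0.001}
{'dx': np.float64(-5.05), 'dy': np.float64(-0.2), 'dz': -0.55, 'az': -0.001}
{'dx': np.float64(-7.05), 'dy': np.float64(-0.2), 'dz': -0.55, 'az': -0.001}
{'dx': np.float64(-8.05), 'dy': np.float64(-0.19), 'dz': -0.55, 'az': -0.001}
{'dx': np.float64(-8.58), 'dy': np.float64(-0.16), 'dz': -0.55, 'az': -0.132}
{'dx': np.float64(-9.09), 'dy': np.float64(-0.06), 'dz': -0.55, 'az': -0.263}
{'dx': np.float64(-9.59), 'dy': np.float64(0.11), 'dz': -0.55, 'az': -0.395}
{'dx': np.float64(-10.06), 'dy': np.float64(0.35), 'dz': -0.55, 'az': -0.526}
end [439.556, -125.0852, 115.0, 1.988]
```

Call:
send_rows:
  series:
    - {"ax":0,"ay":0,"dx":0,"dy":0,"dz":-0.55,"az":0,"hand":1}
    - {"ax":0,"ay":0,"dx":-1.05,"dy":-0.05,"dz":-0.55,"az":0,"hand":1}
    - {"ax":0,"ay":0,"dx":-3.05,"dy":-0.05,"dz":-0.55,"az":0,"hand":1}
    - {"ax":0,"ay":0,"dx":-5.05,"dy":-0.05,"dz":-0.55,"az":0,"hand":1}
    - {"ax":0,"ay":0,"dx":-7.05,"dy":-0.05,"dz":-0.55,"az":0,"hand":1}
    - {"ax":0,"ay":0,"dx":-8.05,"dy":-0.05,"dz":-0.55,"az":0,"hand":1}

```text
clock: 3.75
eef_pos: [436.2, -107.2, 114.4]
tool_rot: [-3.141, 0.001, 1.457]
force: [-0.9, -0.1, -1.0]
width: 13.2
gripper_force: 58.7
```

```bash
python3 - <<'E'
from h import *
rk=[558.5,-11.5,-.108]
s=read_state(); cur=[*s['eef_pos'],s['tool_rot'][2]]; print(cur,s['force'],s['width'],w2rack(cur,rk))
cur[2]=115
plan(cur,[wire(s,rk,115) for s in [150+5.25*i for i in range(1,11)]])
E
```

```text
[np.float64(436.19973036740896), np.float64(-107.20354322215029), np.float64(114.42434673215296), np.float64(1.4568012609540255)] [-0.94531517 -0.06557329 -1.03765157] 13.192250405563572 [-111.27180624 -108.32870937]
{'dx': np.float64(-0.19), 'dy': np.float64(0.16), 'dz': 0.0, 'az': np.float64(-0.137)}
{'dx': np.float64(-0.7), 'dy': np.float64(0.27), 'dz': 0.0, 'az': np.float64(-0.268)}
{'dx': np.float64(-1.2), 'dy': np.float64(0.44), 'dz': 0.0, 'az': np.float64(-0.4)}
{'dx': np.float64(-1.67), 'dy': np.float64(0.68), 'dz': 0.0, 'az': np.float64(-0.531)}
{'dx': np.float64(-2.1), 'dy': np.float64(0.97), 'dz': 0.0, 'az': np.float64(-0.662)}
{'dx': np.float64(-2.49), 'dy': np.float64(1.32), 'dz': 0.0, 'az': np.float64(-0.793)}
{'dx': np.float64(-2.84), 'dy': np.float64(1.72), 'dz': 0.0, 'az': np.float64(-0.925)}
{'dx': np.float64(-3.12), 'dy': np.float64(2.16), 'dz': 0.0, 'az': np.float64(-1.056)}
{'dx': np.float64(-3.35), 'dy': np.float64(2.63), 'dz': 0.0, 'az': np.float64(-1.187)}
{'dx': np.float64(-3.52), 'dy': np.float64(3.13), 'dz': 0.0, 'az': np.float64(-1.318)}
end [463.2926, -145.7354, 115.0, 2.7748]
```

```bash
python3 - <<'E'
from h import *
rk=[558.5,-11.5,-.108]
cur=[437.1,-103.6,114.5,1.4635]
print(w2rack(cur,rk))
plan(cur,[wire(s,rk,114.5) for s in [150+5.25*i for i in range(1,11)]])
E
```

```text
[-110.76520842 -104.64912137]
{'dx': np.float64(-0.56), 'dy': np.float64(0.11), 'dz': 0.0, 'az': -0.131}
{'dx': np.float64(-1.07), 'dy': np.float64(0.21), 'dz': 0.0, 'az': -0.262}
{'dx': np.float64(-1.57), 'dy': np.float64(0.38), 'dz': 0.0, 'az': -0.393}
{'dx': np.float64(-2.04), 'dy': np.float64(0.61), 'dz': 0.0, 'az': -0.524}
{'dx': np.float64(-2.48), 'dy': np.float64(0.91), 'dz': 0.0, 'az': -0.656}
{'dx': np.float64(-2.87), 'dy': np.float64(1.25), 'dz': 0.0, 'az': -0.787}
{'dx': np.float64(-3.22), 'dy': np.float64(1.65), 'dz': 0.0, 'az': -0.918}
{'dx': np.float64(-3.51), 'dy': np.float64(2.08), 'dz': 0.0, 'az': -1.049}
{'dx': np.float64(-3.74), 'dy': np.float64(2.55), 'dz': 0.0, 'az': -1.181}
{'dx': np.float64(-3.9), 'dy': np.float64(3.05), 'dz': 0.0, 'az': -1.312}
end [463.2481, -145.642, 114.5, 2.7755]
```

Call:
send_rows:
  series:
    - {"ax":0,"ay":0,"dx":-0.56,"dy":0.11,"dz":0,"az":-0.131,"hand":1}
    - {"ax":0,"ay":0,"dx":-1.07,"dy":0.21,"dz":0,"az":-0.262,"hand":1}
    - {"ax":0,"ay":0,"dx":-1.57,"dy":0.38,"dz":0,"az":-0.393,"hand":1}
    - {"ax":0,"ay":0,"dx":-2.04,"dy":0.61,"dz":0,"az":-0.524,"hand":1}
    - {"ax":0,"ay":0,"dx":-2.48,"dy":0.91,"dz":0,"az":-0.656,"hand":1}
    - {"ax":0,"ay":0,"dx":-2.87,"dy":1.25,"dz":0,"az":-0.787,"hand":1}
    - {"ax":0,"ay":0,"dx":-3.22,"dy":1.65,"dz":0,"az":-0.918,"hand":1}
    - {"ax":0,"ay":0,"dx":-3.51,"dy":2.08,"dz":0,"az":-1.049,"hand":1}
    - {"ax":0,"ay":0,"dx":-3.74,"dy":2.55,"dz":0,"az":-1.181,"hand":1}
    - {"ax":0,"ay":0,"dx":-3.9,"dy":3.05,"dz":0,"az":-1.312,"hand":1}

```text
clock: 4.75
eef_pos: [462.9, -147.2, 114.5]
tool_rot: [-3.141, -0.0, 2.777]
force: [-0.1, 0.4, -2.1]
width: 13.3
gripper_force: 58.7
```

```bash
python3 - <<'E'
from h import *
rk=[558.5,-11.5,-.108]
s=read_state(); print(s['eef_pos'],s['tool_rot'],s['force'],s['torque'],s['width'],s['qpos'][6])
cur=[463.25,-145.64,114.5,2.7755]
plan(cur,[wire(s,rk,114.5) for s in [208,212.8,225,238,244,250,256,262,268,274]])
E
```

```text
[ 462.90529317 -147.19280605  114.48016511] [-3.14147168e+00 -3.98513518e-04  2.77680431e+00] [-0.14255605  0.40789212 -2.06693372] [ 0.02179079  0.00069976 -0.02843198] 13.310700101294202 0.8300831703732704
{'dx': np.float64(-0.55), 'dy': np.float64(0.03), 'dz': 0.0, 'az': -0.137}
{'dx': np.float64(-1.02), 'dy': np.float64(0.13), 'dz': 0.0, 'az': -0.257}
{'dx': np.float64(-2.2), 'dy': np.float64(0.44), 'dz': 0.0, 'az': -0.258}
{'dx': np.float64(-3.46), 'dy': np.float64(0.77), 'dz': 0.0, 'az': -0.255}
{'dx': np.float64(-4.05), 'dy': np.float64(0.89), 'dz': 0.0, 'az': -0.135}
{'dx': np.float64(-4.64), 'dy': np.float64(0.93), 'dz': 0.0, 'az': -0.015}
{'dx': np.float64(-5.24), 'dy': np.float64(0.9), 'dz': 0.0, 'az': 0.105}
{'dx': np.float64(-5.84), 'dy': np.float64(0.81), 'dz': 0.0, 'az': 0.225}
{'dx': np.float64(-6.41), 'dy': np.float64(0.64), 'dz': 0.0, 'az': 0.345}
{'dx': np.float64(-6.96), 'dy': np.float64(0.4), 'dz': 0.0, 'az': 0.465}
end [529.6697, -166.8198, 114.5, 2.3105]
```

Call:
send_rows:
  series:
    - {"ax":0,"ay":0,"dx":-0.55,"dy":0.03,"dz":0,"az":-0.137,"hand":1}
    - {"ax":0,"ay":0,"dx":-1.02,"dy":0.13,"dz":0,"az":-0.257,"hand":1}
    - {"ax":0,"ay":0,"dx":-2.2,"dy":0.44,"dz":0,"az":-0.258,"hand":1}
    - {"ax":0,"ay":0,"dx":-3.46,"dy":0.77,"dz":0,"az":-0.255,"hand":1}
    - {"ax":0,"ay":0,"dx":-4.05,"dy":0.89,"dz":0,"az":-0.135,"hand":1}
    - {"ax":0,"ay":0,"dx":-4.64,"dy":0.93,"dz":0,"az":-0.015,"hand":1}
    - {"ax":0,"ay":0,"dx":-5.24,"dy":0.9,"dz":0,"az":0.105,"hand":1}
    - {"ax":0,"ay":0,"dx":-5.84,"dy":0.81,"dz":0,"az":0.225,"hand":1}
    - {"ax":0,"ay":0,"dx":-6.41,"dy":0.64,"dz":0,"az":0.345,"hand":1}
    - {"ax":0,"ay":0,"dx":-6.96,"dy":0.4,"dz":0,"az":0.465,"hand":1}

```text
clock: 5.75
eef_pos: [529.3, -168.3, 114.4]
tool_rot: [-3.141, -0.001, 2.302]
force: [-0.0, -0.3, -1.5]
width: 13.5
gripper_force: 58.7
```

```bash
python3 - <<'E'
from h import *
rk=[558.5,-11.5,-.108]
s=read_state(); print(s['eef_pos'],s['tool_rot'],s['force'],s['torque'],s['width'],s['qpos'][6])
cur=[529.67,-166.82,114.5,2.3105]
plan(cur,[wire(s,rk,114.5) for s in [281.5,290,300,308,312,314,316,317,318,319,321]])
E
```

```text
[ 529.34520089 -168.3322129   114.39937519] [-3.14149268e+00 -5.01235556e-04  2.30201871e+00] [-0.04097392 -0.33647806 -1.54208341] [ 0.01700409 -0.00085396  0.06367034] 13.474946932962276 0.515648394105094
{'dx': np.float64(-0.75), 'dy': np.float64(-0.06), 'dz': 0.0, 'az': np.float64(0.15)}
{'dx': np.float64(-1.59), 'dy': np.float64(-0.18), 'dz': 0.0, 'az': np.float64(0.15)}
{'dx': np.float64(-2.58), 'dy': np.float64(-0.33), 'dz': 0.0, 'az': np.float64(0.15)}
{'dx': np.float64(-3.37), 'dy': np.float64(-0.45), 'dz': 0.0, 'az': np.float64(0.15)}
{'dx': np.float64(-3.76), 'dy': np.float64(-0.51), 'dz': 0.0, 'az': np.float64(0.15)}
{'dx': np.float64(-3.96), 'dy': np.float64(-0.54), 'dz': 0.0, 'az': np.float64(0.15)}
{'dx': np.float64(-4.16), 'dy': np.float64(-0.57), 'dz': 0.0, 'az': np.float64(0.15)}
{'dx': np.float64(-4.26), 'dy': np.float64(-0.58), 'dz': 0.0, 'az': np.float64(0.15)}
{'dx': np.float64(-4.36), 'dy': np.float64(-0.6), 'dz': 0.0, 'az': np.float64(0.15)}
{'dx': np.float64(-4.46), 'dy': np.float64(-0.61), 'dz': 0.0, 'az': np.float64(0.15)}
{'dx': np.float64(-4.65), 'dy': np.float64(-0.64), 'dz': 0.0, 'az': np.float64(0.15)}
end [556.2867, -205.4821, 114.5, 2.1605]
```

Call:
send_rows:
  series:
    - {"ax":0,"ay":0,"dx":-0.75,"dy":-0.06,"dz":0,"az":0.12,"hand":1}
    - {"ax":0,"ay":0,"dx":-1.59,"dy":-0.18,"dz":0,"az":0.15,"hand":1}
    - {"ax":0,"ay":0,"dx":-2.58,"dy":-0.33,"dz":0,"az":0.15,"hand":1}
    - {"ax":0,"ay":0,"dx":-3.37,"dy":-0.45,"dz":0,"az":0.15,"hand":1}
    - {"ax":0,"ay":0,"dx":-3.76,"dy":-0.51,"dz":0,"az":0.15,"hand":1}
    - {"ax":0,"ay":0,"dx":-3.96,"dy":-0.54,"dz":0,"az":0.15,"hand":1}
    - {"ax":0,"ay":0,"dx":-4.16,"dy":-0.57,"dz":0,"az":0.15,"hand":1}
    - {"ax":0,"ay":0,"dx":-4.26,"dy":-0.58,"dz":0,"az":0.15,"hand":1}
    - {"ax":0,"ay":0,"dx":-4.26,"dy":-0.58,"dz":0,"az":0.15,"hand":1}

```text
clock: 6.65
eef_pos: [553.7, -203.6, 114.6]
tool_rot: [3.142, -0.0, 2.157]
force: [0.3, 0.4, -0.5]
width: 13.6
gripper_force: 58.7
```

```bash
python3 - <<'E'
from h import *
rk=[558.5,-11.5,-.108]
s=read_state(); print(s['eef_pos'],s['tool_rot'],s['force'],s['torque'],s['width'])
im=grab("scene"); save(im,"s3.png",(170,120,300,230),5)
E
```

```text
[ 553.70587038 -203.57082426  114.60893301] [ 3.14157622e+00 -8.86409578e-05  2.15706661e+00] [ 0.32046308  0.41095564 -0.501064  ] [0.04519107 0.0386435  0.00313246] 13.589551160518551
```

View pics/s3.png

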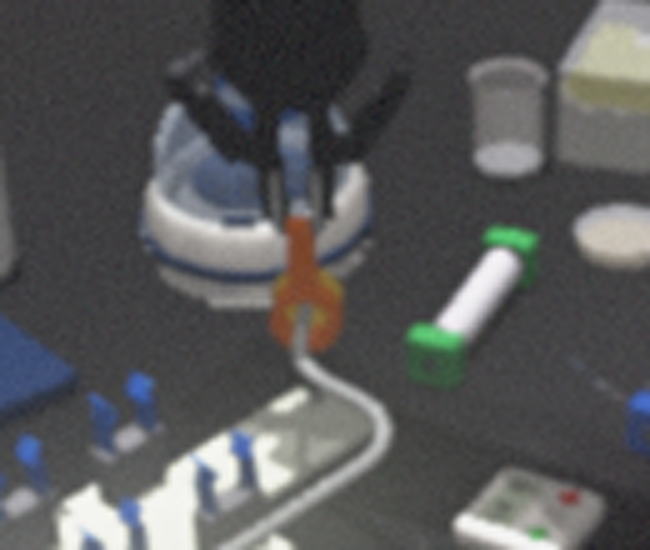

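Collar ring (307,310) sits in front of the yellow disc, but no contact force yet; creep on.

Call:
send_rows:
  series:
    - {"ax":0,"ay":0,"dx":-0.1,"dy":0,"dz":0,"az":0,"hand":1}
    - {"ax":0,"ay":0,"dx":-0.2,"dy":0,"dz":0,"az":0,"hand":1}
    - {"ax":0,"ay":0,"dx":-0.3,"dy":0,"dz":0,"az":0,"hand":1}
    - {"ax":0,"ay":0,"dx":-0.3,"dy":0,"dz":0,"az":0,"hand":1}

```text
clock: 7.1
eef_pos: [555.1, -205.6, 114.6]
tool_rot: [-3.141, -0.001, 2.157]
force: [-0.2, 1.1, 0.4]
width: 13.6
gripper_force: 58.8
```

Call:
send_rows:
  series:
    - {"ax":0,"ay":0,"dx":-0.1,"dy":0,"dz":0,"az":0,"hand":1}
    - {"ax":0,"ay":0,"dx":-0.2,"dy":0,"dz":0,"az":0,"hand":1}
    - {"ax":0,"ay":0,"dx":-0.2,"dy":0,"dz":0,"az":0,"hand":1}

```text
clock: 7.4
eef_pos: [556.0, -206.9, 114.5]
tool_rot: [-3.141, -0.002, 2.157]
force: [-2.5, 3.5, 1.6]
width: 13.3
gripper_force: 58.9
```

Call:
send_rows:
  series:
    - {"ax":0,"ay":0,"dx":-0.1,"dy":0,"dz":0,"az":0,"hand":1}
    - {"ax":0,"ay":0,"dx":-0.2,"dy":0,"dz":0,"az":0,"hand":1}
    - {"ax":0,"ay":0,"dx":-0.2,"dy":0,"dz":0,"az":0,"hand":1}

```text
clock: 7.7
eef_pos: [556.8, -207.9, 114.5]
tool_rot: [-3.141, -0.003, 2.157]
force: [-3.4, 5.2, 2.5]
width: 13.2
gripper_force: 59.1
```

```bash
python3 - <<'E'
from h import *
s=read_state(); print(s['eef_pos'],s['force'],s['torque'],w2rack(s['eef_pos'],[558.5,-11.5,-.108]))
E
```

```text
[ 556.75061509 -207.93804076  114.51533652] [-3.41850622  5.20864297  2.48204464] [ 1.39898382  0.95253715 -0.03622338] [  19.43489747 -195.48209372]
```

Call:
send_rows:
  series:
    - {"ax":0,"ay":0,"dx":0,"dy":0,"dz":0.3,"az":0,"hand":1}
    - {"ax":0,"ay":0,"dx":0,"dy":0,"dz":0.5,"az":0,"hand":1}
    - {"ax":0,"ay":0,"dx":0.15,"dy":0,"dz":0.5,"az":0,"hand":1}
    - {"ax":0,"ay":0,"dx":0.15,"dy":0,"dz":0.5,"az":0,"hand":1}

```text
clock: 8.1
eef_pos: [556.5, -207.2, 109.9]
tool_rot: [3.142, -0.001, 2.157]
force: [-2.8, 4.2, 2.9]
width: 13.5
gripper_force: 59.2
```

Call:
send_rows:
  series:
    - {"ax":0,"ay":0,"dx":0,"dy":0,"dz":0,"az":0,"hand":0.6}
    - {"ax":0,"ay":0,"dx":0,"dy":0,"dz":0,"az":0,"hand":0.5}
    - {"ax":0,"ay":0,"dx":0,"dy":0,"dz":0,"az":0,"hand":0.5}
    - {"ax":0,"ay":0,"dx":0,"dy":0,"dz":0,"az":0,"hand":0.5}
    - {"ax":0,"ay":0,"dx":0,"dy":0,"dz":-2,"az":0,"hand":0.5}
    - {"ax":0,"ay":0,"dx":0,"dy":0,"dz":-5,"az":0,"hand":0.5}
    - {"ax":0,"ay":0,"dx":0,"dy":0,"dz":-9,"az":0,"hand":0.5}
    - {"ax":0,"ay":0,"dx":6,"dy":0,"dz":-12,"az":0,"hand":0.2}
    - {"ax":0,"ay":0,"dx":10,"dy":0,"dz":-12,"az":0,"hand":0}
    - {"ax":0,"ay":0,"dx":10,"dy":0,"dz":-12,"az":0,"hand":0}

```text
clock: 9.1
eef_pos: [499.3, -119.7, 231.4]
tool_rot: [3.141, -0.0, 2.164]
force: [0.7, -0.8, 0.2]
width: 83.6
gripper_force: 0.0
```

```bash
python3 - <<'E'
from h import *
s=read_state(); print(s['eef_pos'],s['tool_rot'],s['force'])
im=grab("wrist"); sc=grab("scene"); a=cv2.resize(im["pixels"],None,fx=1.1,fy=1.1)
b=cv2.resize(sc["pixels"][130:210,190:280],None,fx=2.6,fy=2.6,interpolation=cv2.INTER_CUBIC)
o=np.zeros((422,563+234,3),np.uint8); o[:,:563]=a[:422,:563]; o[:208,563:]=b
cv2.imwrite("pics/w2.png",o[:,:,::-1])
import pickle; pickle.dump(im,open("w2.pkl","wb"))
E
```

```text
[ 499.31128757 -119.66947564  231.37205391] [ 3.14086808e+00 -4.20280578e-04  2.16364997e+00] [ 0.65240624 -0.82666255  0.17653583]
```

View pics/w2.png

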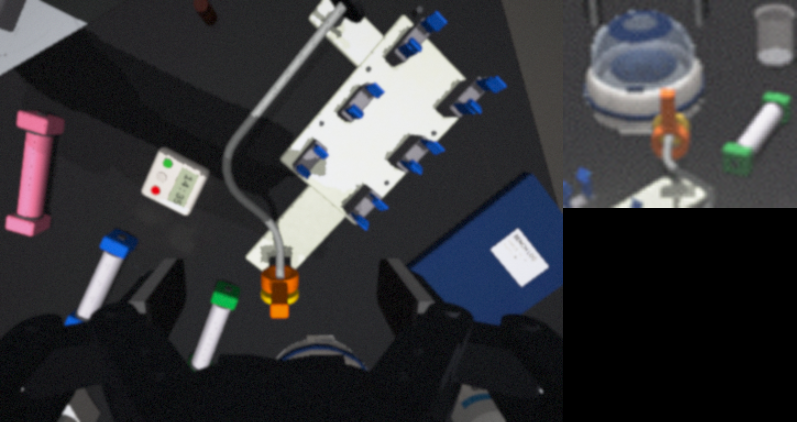

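Collar hangs touching the yellow disc (279,295). Now the green column; hover over it.

```bash
python3 - <<'E'
from h import *
import pickle
im=pickle.load(open("w2.pkl","rb")); rk=[558.5,-11.5,-.108]
for n,u,v,z in(("top",279,311,138),("yel",280,297,85),("wire",280,262,85)):
    w=ray(im,u/1.1,v/1.1,z); print(n,w,w2rack(w,rk))
print(path(317))
s=read_state(); cur=[*s['eef_pos'],s['tool_rot'][2]]
plan(cur,[(537,-346,230,1.792)])
E
```

```text
top [ 552.2558488  -201.45133072  138.        ] [  14.26711562 -189.51766904]
yel [ 562.43577373 -215.21429892   85.        ] [  25.8712416  -202.10315375]
wire [ 540.07478162 -181.94064702   85.        ] [ 5.39594753e-02 -1.71433660e+02]
(np.float64(16.14362563310619), np.float64(-190.0819441694691), np.float64(-0.8726646259971648))
{'dx': np.float64(-20.44), 'dy': np.float64(-9.36), 'dz': np.float64(0.04), 'az': np.float64(0.368)}
end [536.9867, -346.0095, 230.0165, 1.7915]
```

Call:
send_rows:
  series:
    - {"ax":0,"ay":0,"dx":-4,"dy":-1.9,"dz":0,"az":0.08,"hand":0}
    - {"ax":0,"ay":0,"dx":-8,"dy":-3.7,"dz":0,"az":0.16,"hand":0}
    - {"ax":0,"ay":0,"dx":-12,"dy":-5.5,"dz":0,"az":0.24,"hand":0}
    - {"ax":0,"ay":0,"dx":-16,"dy":-7.4,"dz":0,"az":0.32,"hand":0}
    - {"ax":0,"ay":0,"dx":-19.5,"dy":-8.9,"dz":0,"az":0.368,"hand":0}
    - {"ax":0,"ay":0,"dx":-20.44,"dy":-9.36,"dz":0,"az":0.368,"hand":0}
    - {"ax":0,"ay":0,"dx":-20.44,"dy":-9.36,"dz":0,"az":0.368,"hand":0}
    - {"ax":0,"ay":0,"dx":-20.44,"dy":-9.36,"dz":0,"az":0.368,"hand":0}

```text
clock: 10.0
eef_pos: [536.5, -345.9, 228.9]
tool_rot: [-3.141, -0.002, 1.79]
force: [-0.1, 0.6, -0.9]
width: 85.5
gripper_force: 0.0
```

```bash
cat >> h.py <<'E'
COL={"green":((50,110,50),(80,255,255)),"blue":((105,150,80),(118,255,255))}
def ends(im,c,z=24,near=None,R=130):
    m=cv2.inRange(cv2.cvtColor(im["pixels"],cv2.COLOR_RGB2HSV),*COL[c]); k,l,s,ce=cv2.connectedComponentsWithStats(m); o=[]
    for i in range(1,k):
        if s[i,4]<25: continue
        w=ray(im,*ce[i],z)
        if near is None or np.hypot(*(w[:2]-near))<R: o.append(w[:2]); print(ce[i].round(1),s[i,2:].tolist(),w.round(1))
    return o
E
python3 - <<'E'
from h import *
s=read_state(); print(s['eef_pos'],s['tool_rot'])
for n in("wrist","top"):
    im=grab(n); print(n); o=ends(im,"green",24,(537,-346))
    if n=="wrist": save(im,"w3.png",k=1)
    if len(o)==2: print((o[0]+o[1])/2,np.linalg.norm(o[0]-o[1]),np.arctan2(*(o[0]-o[1])[::-1]))
E
```

```text
[ 536.54467973 -345.92695054  228.89605307] [-3.14135189e+00 -1.86087046e-03  1.78967056e+00]
wrist
[257.1 112. ] [29, 17, 479] [ 524.6 -284.5   24. ]
[257.3 210.3] [26, 19, 386] [ 552.  -405.4   24. ]
[ 538.28846643 -344.95575977] 124.03134608786922 1.7935203722755058
top
[277.4 172.6] [8, 12, 68] [ 523.  -285.8   24. ]
```

View pics/w3.png

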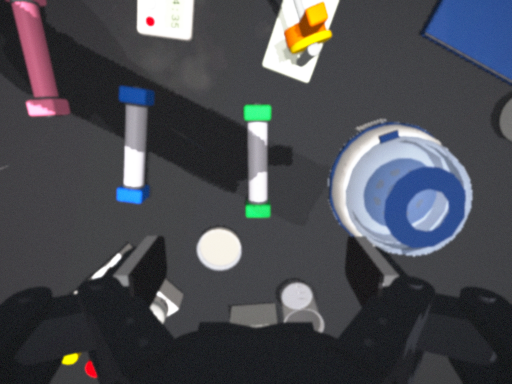

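Wrist view: green column ends (257,112) and (257,210), upright in the image between the fingers; petri dish (218,248) is clear of the fingers.

Call:
send_rows:
  series:
    - {"ax":0,"ay":0,"dx":0.06,"dy":0.12,"dz":4,"az":0,"hand":0}
    - {"ax":0,"ay":0,"dx":0.06,"dy":0.12,"dz":8.5,"az":0,"hand":0}
    - {"ax":0,"ay":0,"dx":0.06,"dy":0.12,"dz":13,"az":0,"hand":0}
    - {"ax":0,"ay":0,"dx":0.06,"dy":0.12,"dz":17,"az":0,"hand":0}
    - {"ax":0,"ay":0,"dx":0.06,"dy":0.12,"dz":20,"az":0,"hand":0}
    - {"ax":0,"ay":0,"dx":0.06,"dy":0.12,"dz":22,"az":0,"hand":0}
    - {"ax":0,"ay":0,"dx":0.06,"dy":0.12,"dz":22.5,"az":0,"hand":0}
    - {"ax":0,"ay":0,"dx":0.06,"dy":0.12,"dz":22.5,"az":0,"hand":0}

```text
clock: 10.9
eef_pos: [537.8, -344.8, 4.6]
tool_rot: [-3.141, -0.001, 1.79]
force: [0.2, -0.2, 0.4]
width: 85.4
gripper_force: 0.0
```

Call:
send_rows:
  series:
    - {"ax":0,"ay":0,"dx":0,"dy":0,"dz":0,"az":0,"hand":0.4}
    - {"ax":0,"ay":0,"dx":0,"dy":0,"dz":0,"az":0,"hand":1}
    - {"ax":0,"ay":0,"dx":0,"dy":0,"dz":0,"az":0,"hand":1}
    - {"ax":0,"ay":0,"dx":0,"dy":0,"dz":0,"az":0,"hand":1}
    - {"ax":0,"ay":0,"dx":0,"dy":0,"dz":0,"az":0,"hand":1}
    - {"ax":0,"ay":0,"dx":0,"dy":0,"dz":0,"az":0,"hand":1}
    - {"ax":0,"ay":0,"dx":0,"dy":0,"dz":0,"az":0,"hand":1}

```text
clock: 11.6
eef_pos: [538.4, -346.6, 5.8]
tool_rot: [3.14, 0.001, 1.789]
force: [-1.0, 0.3, 8.5]
width: -0.1
gripper_force: 3.4
```

```bash
python3 - <<'E'
from h import *
s=read_state(); print(s['width'],s['gripper_force'],s['force'])
im=grab("wrist"); a=im["pixels"]
b=cv2.resize(grab("scene")["pixels"][120:230,220:340],None,fx=2.4,fy=2.4,interpolation=cv2.INTER_CUBIC)
o=np.zeros((384,800,3),np.uint8); o[:,:512]=a; o[:264,512:]=b
cv2.imwrite("pics/w4.png",o[:,:,::-1])
E
```

```text
-0.08491190711961666 3.3689652755856514 [-0.9560322   0.332781    8.50948734]
```

View pics/w4.png

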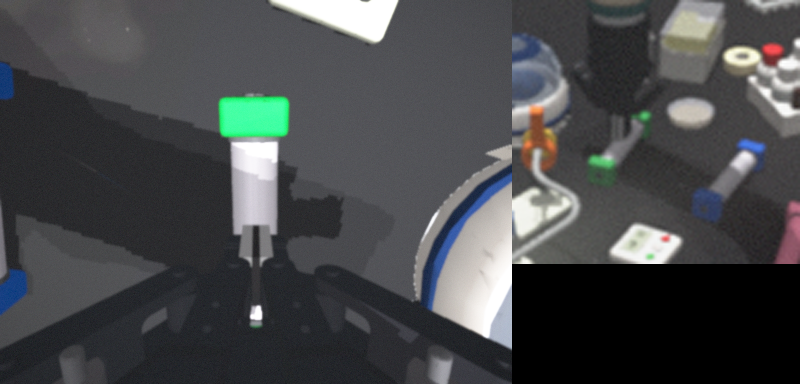

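Fingers are shut on top of the column (tips at (256,230), column body running beneath); so the tips sit higher than assumed. Check the projection of the TCP in the wrist image.

```bash
python3 - <<'E'
from h import *
im=grab("wrist"); s=read_state(); e=s['eef_pos']; print(e,-im["R"].T@im["t"],im["R"].round(3))
for dz in(-10,0,10,19,25,40,54): print(dz,proj(im,e+[0,0,dz]).round(0))
print(ends(im,"green",24,(538,-346)))
for x in (-46,46): 
  for z in (16,32): print(proj(im,[538+x*np.cos(1.79),-345.2+x*np.sin(1.79),z]))
E
```

```text
[ 538.46069278 -346.62080405    5.85776173] [ 523.22422881 -280.538201    170.63925467] [[ 0.976  0.216  0.002]
 [ 0.208 -0.941  0.266]
 [ 0.059 -0.259 -0.964]]
-10 [256. 220.]
0 [256. 226.]
10 [256. 233.]
19 [256. 240.]
25 [256. 245.]
40 [256. 259.]
54 [256. 276.]
[253.5 116.2] [72, 42, 2826] [ 523.5 -284.8   24. ]
[array([ 523.48568693, -284.81959232])]
[255.90907912 302.23116683]
[256.00463123 320.65397073]
[255.68305212 147.85302611]
[255.77035054 152.39473409]
```

Call:
send_rows:
  series:
    - {"ax":0,"ay":0,"dx":0,"dy":0,"dz":-3,"az":0,"hand":1}
    - {"ax":0,"ay":0,"dx":0,"dy":0,"dz":-7,"az":0,"hand":1}
    - {"ax":0,"ay":0,"dx":0,"dy":0,"dz":-8,"az":0,"hand":1}
    - {"ax":0,"ay":0,"dx":0,"dy":0,"dz":-8,"az":0,"hand":1}

```text
clock: 12.15
eef_pos: [538.9, -346.9, 86.7]
tool_rot: [3.139, 0.003, 1.788]
force: [-0.2, -0.7, 0.0]
width: -0.3
gripper_force: 0.0
```

```bash
python3 - <<'E'
from h import *
s=read_state(); e=s['eef_pos']; print(e,s['width'],s['force'],s['gripper_force'])
im=grab("wrist"); a=im["pixels"]
for dz in(0,19): 
  for x in (-11,11): print(dz,x,proj(im,e+[x*np.cos(1.79),x*np.sin(1.79),dz]).round(0))
b=cv2.resize(grab("scene")["pixels"][100:210,220:340],None,fx=2.4,fy=2.4,interpolation=cv2.INTER_CUBIC)
o=np.zeros((384,800,3),np.uint8); o[:,:512]=a; o[:264,512:]=b
cv2.imwrite("pics/w5.png",o[:,:,::-1])
E
```

```text
[ 538.85948073 -346.90982228   86.65075012] -0.323827909332262 [-0.21259525 -0.74782094  0.00196951] 0.0
0 -11 [256. 243.]
0 11 [256. 209.]
19 -11 [256. 259.]
19 11 [256. 221.]
```

View pics/w5.png

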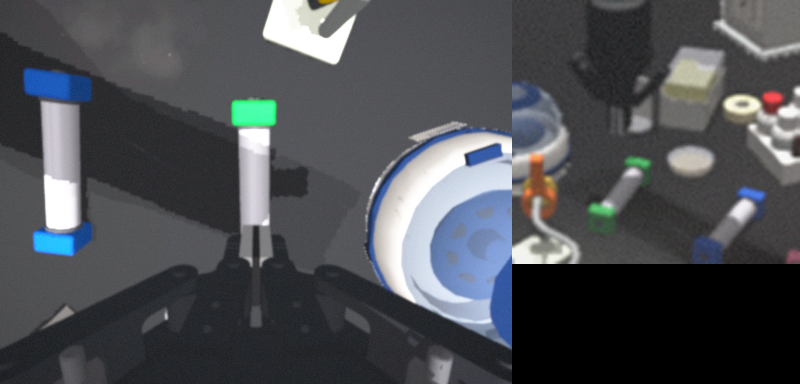

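```bash
python3 - <<'E'
from h import *
s=read_state(); e=s['eef_pos']; im=grab("scene")
for dz in(0,10,20,30,40): print(dz,proj(im,e+[0,0,dz]).round(1))
save(im,"s4.png",(230,90,310,180),6)
w=grab("wrist"); print(abs(w["pixels"][215:235,240:272].astype(int)).mean(2).mean(1).round(0))
E
```

```text
0 [264.6 161.6]
10 [264.6 158.7]
20 [264.6 155.7]
30 [264.5 152.8]
40 [264.5 149.8]
[177. 177. 177. 179. 181. 183. 184. 184. 180. 167. 143. 122. 115. 114.
 113. 112. 112. 111. 109. 106.]
```

View pics/s4.png

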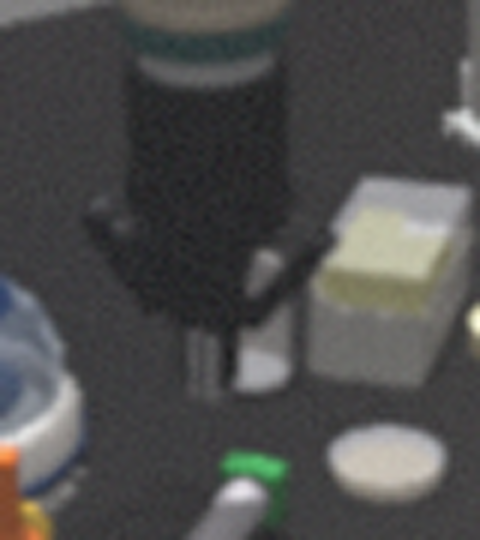

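Scene crop: the shut tips end at (207,400) → about 18–22 mm above the reported TCP, agreeing with the contact on the column top. So grasps must go ~20 mm lower, force-watched.

Call:
send_rows:
  series:
    - {"ax":0,"ay":0,"dx":0,"dy":0,"dz":0,"az":0,"hand":0}
    - {"ax":0,"ay":0,"dx":0,"dy":0,"dz":0,"az":0,"hand":0}
    - {"ax":0,"ay":0,"dx":0,"dy":0,"dz":0,"az":0,"hand":0}
    - {"ax":0,"ay":0,"dx":0,"dy":0,"dz":0,"az":0,"hand":0}
    - {"ax":0,"ay":0,"dx":0,"dy":0,"dz":0,"az":0,"hand":0}
    - {"ax":0,"ay":0,"dx":0,"dy":0,"dz":3,"az":0,"hand":0}
    - {"ax":0,"ay":0,"dx":0,"dy":0,"dz":6,"az":0,"hand":0}
    - {"ax":0,"ay":0,"dx":0,"dy":0,"dz":8,"az":0,"hand":0}
    - {"ax":0,"ay":0,"dx":0,"dy":0,"dz":8.8,"az":0,"hand":0}

```text
clock: 13.25
eef_pos: [536.2, -345.4, -5.6]
tool_rot: [-3.139, -0.002, 1.789]
force: [-0.6, 0.4, -0.2]
width: 85.1
gripper_force: 0.0
```

Call:
send_rows:
  series:
    - {"ax":0,"ay":0,"dx":0,"dy":0,"dz":0.5,"az":0,"hand":0}
    - {"ax":0,"ay":0,"dx":0,"dy":0,"dz":0.9,"az":0,"hand":0}
    - {"ax":0,"ay":0,"dx":0,"dy":0,"dz":1.2,"az":0,"hand":0}
    - {"ax":0,"ay":0,"dx":0,"dy":0,"dz":1.2,"az":0,"hand":0}

```text
clock: 13.65
eef_pos: [537.9, -346.3, -15.0]
tool_rot: [3.141, 0.001, 1.789]
force: [0.2, -0.1, -0.7]
width: 85.5
gripper_force: 0.0
```

No contact. Close.

Call:
send_rows:
  series:
    - {"ax":0,"ay":0,"dx":0,"dy":0,"dz":0,"az":0,"hand":0.4}
    - {"ax":0,"ay":0,"dx":0,"dy":0,"dz":0,"az":0,"hand":1}
    - {"ax":0,"ay":0,"dx":0,"dy":0,"dz":0,"az":0,"hand":1}
    - {"ax":0,"ay":0,"dx":0,"dy":0,"dz":0,"az":0,"hand":1}
    - {"ax":0,"ay":0,"dx":0,"dy":0,"dz":0,"az":0,"hand":1}
    - {"ax":0,"ay":0,"dx":0,"dy":0,"dz":0,"az":0,"hand":1}
    - {"ax":0,"ay":0,"dx":0,"dy":0,"dz":0,"az":0,"hand":1}

```text
clock: 14.35
eef_pos: [537.9, -346.2, -15.0]
tool_rot: [3.141, 0.0, 1.789]
force: [-0.0, 1.8, 4.6]
width: 22.0
gripper_force: 59.0
```

Call:
send_rows:
  series:
    - {"ax":0,"ay":0,"dx":0,"dy":0,"dz":-2,"az":0,"hand":1}
    - {"ax":0,"ay":0,"dx":0,"dy":0,"dz":-5,"az":0,"hand":1}
    - {"ax":0,"ay":0,"dx":0,"dy":0,"dz":-9,"az":0,"hand":1}
    - {"ax":0,"ay":0,"dx":0,"dy":0,"dz":-13,"az":0,"hand":1}
    - {"ax":0,"ay":0,"dx":0,"dy":0,"dz":-17,"az":0,"hand":1}
    - {"ax":0,"ay":0,"dx":0,"dy":0,"dz":-18.5,"az":0,"hand":1}
    - {"ax":0,"ay":0,"dx":0,"dy":0,"dz":-18.5,"az":0,"hand":1}

```text
clock: 15.05
eef_pos: [538.7, -346.9, 171.5]
tool_rot: [3.139, 0.003, 1.788]
force: [0.3, 0.7, -1.5]
width: 21.5
gripper_force: 58.9
```

```bash
python3 - <<'E'
from h import *
s=read_state(); e=s['eef_pos']; print(e,s['tool_rot'],s['width'],s['force'],s['gripper_force'])
im=grab("wrist"); ends(im,"green",e[2]+33+8,e[:2]); ends(im,"blue",24,(383,-355))
save(im,"w6.png")
E
```

```text
[ 538.6997491  -346.85664526  171.47754615] [3.13871060e+00 2.89067977e-03 1.78838601e+00] 21.477806604010397 [ 0.32520404  0.74239253 -1.54625311] 58.89745473861694
[254.2 119.1] [84, 49, 3839] [ 524.2 -285.3  212.5]
[110.3  91. ] [45, 24, 844] [ 381.  -296.9   24. ]
[113.3 206.6] [40, 24, 349] [ 395.1 -417.1   24. ]
```

View pics/w6.png

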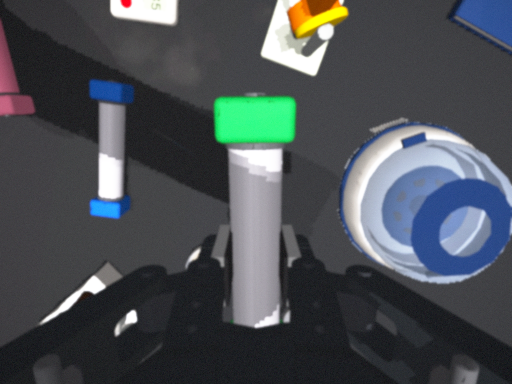

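Green column held level (body (255,230), end (254,119)). Swing over the rack at height to re-measure the clips before inserting.

```bash
python3 - <<'E'
from h import *
plan([538.1,-345.3,169,1.7915],[(550,-300,190,2.05),(570,-90,200,3.03)])
E
```

```text
{'dx': np.float64(4.16), 'dy': np.float64(2.15), 'dz': -2.1, 'az': -0.258}
{'dx': np.float64(24.21), 'dy': np.float64(8.7), 'dz': -3.1, 'az': -1.238}
end [569.9901, -90.0267, 200.0, 3.0295]
```

Call:
send_rows:
  series:
    - {"ax":0,"ay":0,"dx":2.4,"dy":0.9,"dz":-2,"az":-0.12,"hand":1}
    - {"ax":0,"ay":0,"dx":4.8,"dy":1.7,"dz":-3.1,"az":-0.25,"hand":1}
    - {"ax":0,"ay":0,"dx":7.2,"dy":2.6,"dz":-3.1,"az":-0.37,"hand":1}
    - {"ax":0,"ay":0,"dx":9.6,"dy":3.5,"dz":-3.1,"az":-0.5,"hand":1}
    - {"ax":0,"ay":0,"dx":12,"dy":4.4,"dz":-3.1,"az":-0.62,"hand":1}
    - {"ax":0,"ay":0,"dx":14.5,"dy":5.2,"dz":-3.1,"az":-0.75,"hand":1}
    - {"ax":0,"ay":0,"dx":17,"dy":6.1,"dz":-3.1,"az":-0.87,"hand":1}
    - {"ax":0,"ay":0,"dx":19.4,"dy":7,"dz":-3.1,"az":-1,"hand":1}
    - {"ax":0,"ay":0,"dx":21.8,"dy":7.8,"dz":-3.1,"az":-1.12,"hand":1}
    - {"ax":0,"ay":0,"dx":24.2,"dy":8.7,"dz":-3.1,"az":-1.238,"hand":1}

```text
clock: 16.1
eef_pos: [568.3, -90.1, 197.7]
tool_rot: [3.141, -0.005, 3.032]
force: [0.2, 0.4, -0.5]
width: 21.9
gripper_force: 58.8
```

Call:
send_rows:
  series:
    - {"ax":0,"ay":0,"dx":0,"dy":0,"dz":0,"az":0,"hand":1}
    - {"ax":0,"ay":0,"dx":0,"dy":0,"dz":0,"az":0,"hand":1}
    - {"ax":0,"ay":0,"dx":0,"dy":0,"dz":0,"az":0,"hand":1}

```text
clock: 16.4
eef_pos: [569.1, -92.4, 198.9]
tool_rot: [-3.141, -0.003, 3.025]
force: [-0.8, -0.5, -1.0]
width: 21.7
gripper_force: 58.9
```

```bash
python3 - <<'E'
from h import *
s=read_state(); e=s['eef_pos']; print(e,s['tool_rot'],s['width'],s['force'])
rk=[555.5,-13,-.108]
im=grab("wrist"); save(im,"w7.png")
m=cv2.inRange(cv2.cvtColor(im["pixels"],cv2.COLOR_RGB2HSV),(105,140,60),(125,255,255)); k,l,st,ce=cv2.connectedComponentsWithStats(m)
for i in range(1,k):
    if 25<st[i,4]<900: w=ray(im,*ce[i],74); print(ce[i].round(0),st[i].tolist(),w.round(1),w2rack(w,rk).round(1))
E
```

```text
[569.13448839 -92.35338689 198.89575124] [-3.14086657e+00 -2.96640710e-03  3.02479859e+00] 21.702471352506727 [-0.76891717 -0.47220441 -0.9822153 ]
[34. 14.] [16, 0, 42, 31, 667] [ 402.6 -265.3   74. ] [-124.8 -267.3]
[431. 115.] [419, 106, 23, 19, 338] [528.   78.3  74. ] [-37.1  87.8]
[324. 115.] [319, 108, 11, 15, 146] [516.2 -20.8  74. ] [-38.2 -12. ]
[352. 115.] [346, 109, 13, 14, 148] [519.7   4.7  74. ] [-37.5  13.7]
[401. 115.] [392, 108, 18, 15, 223] [524.4  50.2  74. ] [-37.7  59.5]
[346. 196.] [341, 185, 12, 21, 171] [598.6  -3.8  74. ] [41.9 13.8]
[391. 195.] [383, 185, 16, 21, 213] [602.5  41.5  74. ] [40.9 59.3]
[419. 195.] [409, 185, 20, 21, 289] [606.   69.3  74. ] [41.3 87.2]
[320. 196.] [315, 186, 11, 20, 154] [595.1 -29.9  74. ] [ 41.2 -12.6]
[ 94. 251.] [53, 241, 76, 33, 172] [ 627.6 -271.    74. ] [  99.5 -248.7]
[100. 281.] [94, 276, 14, 12, 77] [ 664.3 -273.9   74. ] [ 136.3 -247.6]
[227. 311.] [222, 290, 10, 33, 178] [ 717.9 -141.3   74. ] [ 175.2 -110.1]
[284. 312.] [280, 296, 10, 27, 152] [727.1 -77.7  74. ] [177.6 -45.8]
[ 19. 324.] [0, 312, 50, 35, 853] [ 706.6 -380.3   74. ] [ 189.8 -348.9]
[354. 348.] [350, 343, 10, 11, 41] [784.8  -1.3  74. ] [226.7  36.4]
```

View pics/w7.png

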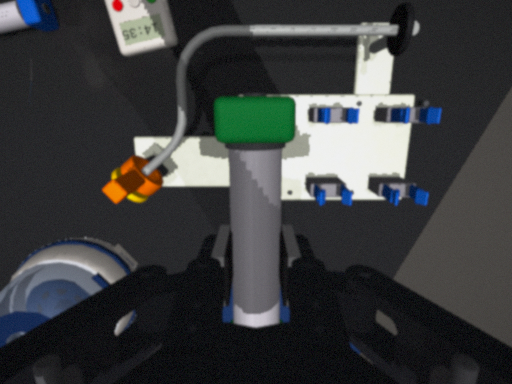

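Clips 2 at (334,115)/(333,196), clip 1 at (416,115)/(405,195); collar still against yellow stop (135,180). Move over clip 2.

```bash
python3 - <<'E'
from h import *
plan([569.6,-91.5,199.5,3.0275],[(558.2,-11.6,199.5,3.033),(558.2,-11.6,80,3.033)])
E
```

```text
{'dx': np.float64(2.04), 'dy': np.float64(7.81), 'dz': 0.0, 'az': -0.006}
{'dx': np.float64(2.04), 'dy': np.float64(7.81), 'dz': 11.95, 'az': -0.006}
end [558.2239, -11.5853, 80.0, 3.0335]
```

Call:
send_rows:
  series:
    - {"ax":0,"ay":0,"dx":0.8,"dy":3,"dz":0,"az":-0.006,"hand":1}
    - {"ax":0,"ay":0,"dx":1.6,"dy":6,"dz":0,"az":-0.006,"hand":1}
    - {"ax":0,"ay":0,"dx":2.04,"dy":7.81,"dz":0,"az":-0.006,"hand":1}
    - {"ax":0,"ay":0,"dx":2.04,"dy":7.81,"dz":3,"az":-0.006,"hand":1}
    - {"ax":0,"ay":0,"dx":2.04,"dy":7.81,"dz":6,"az":-0.006,"hand":1}
    - {"ax":0,"ay":0,"dx":2.04,"dy":7.81,"dz":9,"az":-0.006,"hand":1}
    - {"ax":0,"ay":0,"dx":2.04,"dy":7.81,"dz":11,"az":-0.006,"hand":1}
    - {"ax":0,"ay":0,"dx":2.04,"dy":7.81,"dz":11.95,"az":-0.006,"hand":1}
    - {"ax":0,"ay":0,"dx":2.04,"dy":7.81,"dz":11.95,"az":-0.006,"hand":1}
    - {"ax":0,"ay":0,"dx":2.04,"dy":7.81,"dz":11.95,"az":-0.006,"hand":1}

```text
clock: 17.45
eef_pos: [559.5, -11.2, 81.8]
tool_rot: [3.141, 0.001, 3.032]
force: [0.4, -0.1, -1.1]
width: 21.7
gripper_force: 59.0
```

```bash
python3 - <<'E'
from h import *
s=read_state(); e=s['eef_pos']; print(e,s['tool_rot'],s['width'],s['force'])
im=grab("wrist"); t=grab("top")
o=np.zeros((384,800,3),np.uint8); o[:,:512]=im["pixels"]
b=cv2.resize(t["pixels"][130:200,150:230],(288,252),interpolation=cv2.INTER_CUBIC); o[:252,512:]=b
cv2.imwrite("pics/w8.png",o[:,:,::-1])
E
```

```text
[559.54892972 -11.24094573  81.75787973] [3.14128822e+00 1.19552795e-03 3.03207732e+00] 21.66944257050727 [ 0.44571724 -0.10268988 -1.10198223]
```

View pics/w8.png

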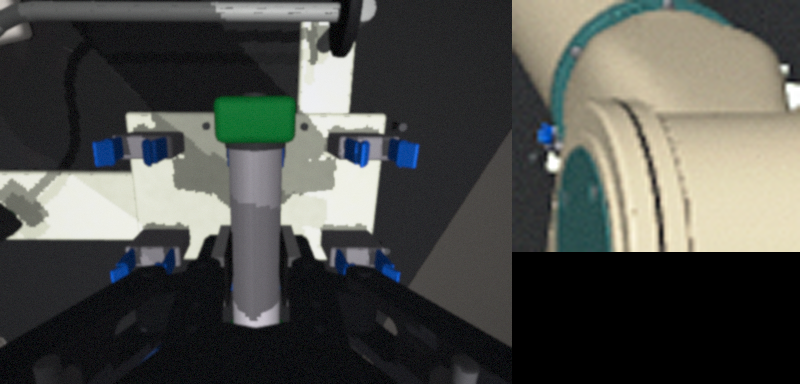

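Wrist view: neighbouring clips symmetric about the column (outer edges 93 and 417, column at 255). Push down.

Call:
send_rows:
  series:
    - {"ax":0,"ay":0,"dx":0.1,"dy":0,"dz":1,"az":0,"hand":1}
    - {"ax":0,"ay":0,"dx":0.1,"dy":0,"dz":2,"az":0,"hand":1}
    - {"ax":0,"ay":0,"dx":0.1,"dy":0,"dz":3,"az":0,"hand":1}
    - {"ax":0,"ay":0,"dx":0.1,"dy":0,"dz":3.5,"az":0,"hand":1}
    - {"ax":0,"ay":0,"dx":0.1,"dy":0,"dz":3.8,"az":0,"hand":1}

```text
clock: 18.05
eef_pos: [558.3, -10.9, 43.4]
tool_rot: [-3.141, 0.001, 3.032]
force: [-1.8, -0.1, 11.6]
width: 21.7
gripper_force: 60.3
```

Call:
send_rows:
  series:
    - {"ax":0,"ay":0,"dx":0,"dy":0,"dz":0.3,"az":0,"hand":1}
    - {"ax":0,"ay":0,"dx":0,"dy":0,"dz":0.6,"az":0,"hand":1}
    - {"ax":0,"ay":0,"dx":0,"dy":0,"dz":0.9,"az":0,"hand":1}
    - {"ax":0,"ay":0,"dx":0,"dy":0,"dz":1.2,"az":0,"hand":1}
    - {"ax":0,"ay":0,"dx":0,"dy":0,"dz":1.2,"az":0,"hand":1}

```text
clock: 18.55
eef_pos: [557.5, -11.2, 30.0]
tool_rot: [3.142, -0.001, 3.033]
force: [2.1, 0.0, -7.2]
width: 21.9
gripper_force: 59.0
```

Call:
send_rows:
  series:
    - {"ax":0,"ay":0,"dx":0,"dy":0,"dz":0.2,"az":0,"hand":1}
    - {"ax":0,"ay":0,"dx":0,"dy":0,"dz":0.35,"az":0,"hand":1}
    - {"ax":0,"ay":0,"dx":0,"dy":0,"dz":0.35,"az":0,"hand":1}

```text
clock: 18.85
eef_pos: [557.5, -11.1, 28.9]
tool_rot: [-3.14, 0.0, 3.033]
force: [-2.9, -1.4, 12.1]
width: 22.1
gripper_force: 61.1
```

Home: it stops at column height 60 with 12 N. Release and rise.

Call:
send_rows:
  series:
    - {"ax":0,"ay":0,"dx":0,"dy":0,"dz":0,"az":0,"hand":0.6}
    - {"ax":0,"ay":0,"dx":0,"dy":0,"dz":0,"az":0,"hand":0.5}
    - {"ax":0,"ay":0,"dx":0,"dy":0,"dz":0,"az":0,"hand":0.5}
    - {"ax":0,"ay":0,"dx":0,"dy":0,"dz":0,"az":0,"hand":0.5}
    - {"ax":0,"ay":0,"dx":0,"dy":0,"dz":-2,"az":0,"hand":0.5}
    - {"ax":0,"ay":0,"dx":0,"dy":0,"dz":-6,"az":0,"hand":0.5}
    - {"ax":0,"ay":0,"dx":0,"dy":0,"dz":-10,"az":0,"hand":0.4}
    - {"ax":0,"ay":0,"dx":0,"dy":0,"dz":-15,"az":0,"hand":0}
    - {"ax":0,"ay":0,"dx":0,"dy":0,"dz":-19,"az":0,"hand":0}
    - {"ax":0,"ay":0,"dx":0,"dy":0,"dz":-20,"az":0,"hand":0}

```text
clock: 19.85
eef_pos: [560.3, -10.0, 232.1]
tool_rot: [3.14, 0.008, 3.033]
force: [0.5, -0.2, 0.4]
width: 85.5
gripper_force: 0.0
```

```bash
python3 - <<'E'
from h import *
s=read_state(); e=s['eef_pos']; print(e,s['tool_rot'],s['width'],s['force'])
im=grab("wrist"); print("green"); g=ends(im,"green",72,(557,-12)); 
if len(g)==2: print((g[0]+g[1])/2,np.linalg.norm(g[0]-g[1]))
t=grab("top"); o=ends(t,"blue",26,(385,-358))
plan([*e,s['tool_rot'][2]],[(480,-200,229,2.3),(385,-358,229,1.64)])
E
```

```text
[560.34614017 -10.04515724 232.1118693 ] [3.14029971 0.00760167 3.03289321] 85.49419435584164 [ 0.5065279  -0.19167519  0.42507345]
green
[253.8 107.7] [32, 19, 560] [494.9  -4.   72. ]
[254.  218.4] [29, 17, 459] [617.6 -17.4  72. ]
[556.26099523 -10.69728535] 123.40035471555703
[320.2 215.8] [7, 11, 68] [ 387.2 -420.8   26. ]
[281.2 217.9] [7, 11, 70] [ 378.7 -298.6   26. ]
{'dx': np.float64(5.93), 'dy': np.float64(-19.76), 'dz': np.float64(0.31), 'az': np.float64(0.733)}
{'dx': np.float64(13.66), 'dy': np.float64(-36.49), 'dz': np.float64(0.31), 'az': np.float64(1.393)}
end [384.966, -357.9724, 229.0119, 1.6399]
```

Call:
send_rows:
  series:
    - {"ax":0,"ay":0,"dx":1.3,"dy":-3.6,"dz":0.3,"az":0.14,"hand":0}
    - {"ax":0,"ay":0,"dx":2.7,"dy":-7.2,"dz":0.3,"az":0.28,"hand":0}
    - {"ax":0,"ay":0,"dx":4.1,"dy":-10.9,"dz":0.3,"az":0.42,"hand":0}
    - {"ax":0,"ay":0,"dx":5.5,"dy":-14.6,"dz":0.3,"az":0.56,"hand":0}
    - {"ax":0,"ay":0,"dx":6.8,"dy":-18.2,"dz":0.3,"az":0.7,"hand":0}
    - {"ax":0,"ay":0,"dx":8.2,"dy":-21.9,"dz":0.3,"az":0.84,"hand":0}
    - {"ax":0,"ay":0,"dx":9.6,"dy":-25.5,"dz":0.3,"az":0.98,"hand":0}
    - {"ax":0,"ay":0,"dx":11,"dy":-29.2,"dz":0.3,"az":1.12,"hand":0}
    - {"ax":0,"ay":0,"dx":12.3,"dy":-32.8,"dz":0.3,"az":1.26,"hand":0}
    - {"ax":0,"ay":0,"dx":13.66,"dy":-36.5,"dz":0.3,"az":1.393,"hand":0}

```text
clock: 20.95
eef_pos: [380.2, -359.7, 222.4]
tool_rot: [-3.139, -0.003, 1.634]
force: [0.7, -0.6, -0.1]
width: 85.3
gripper_force: 0.0
```

Call:
send_rows:
  series:
    - {"ax":0,"ay":0,"dx":0,"dy":0,"dz":0,"az":0,"hand":0}
    - {"ax":0,"ay":0,"dx":0,"dy":0,"dz":0,"az":0,"hand":0}
    - {"ax":0,"ay":0,"dx":0,"dy":0,"dz":0,"az":0,"hand":0}

```text
clock: 21.25
eef_pos: [382.5, -357.3, 223.4]
tool_rot: [-3.14, -0.002, 1.642]
force: [0.4, -0.0, -0.3]
width: 85.1
gripper_force: 0.0
```

```bash
python3 - <<'E'
from h import *
s=read_state(); e=s['eef_pos']; print(e,s['tool_rot'],s['width'],s['force'])
im=grab("wrist"); o=ends(im,"blue",26,(385,-358)); pickle=__import__("pickle"); pickle.dump(im,open("w9.pkl","wb"))
if len(o)==2:
    c=(o[0]+o[1])/2; d=o[0]-o[1]; y=np.arctan2(d[1],d[0])%np.pi; print(c,np.linalg.norm(d),y)
    plan([*e,s['tool_rot'][2]],[(*c,0,y)])
E
```

```text
[ 382.50074974 -357.33350734  223.38150181] [-3.14041266e+00 -2.45997527e-03  1.64236111e+00] 85.06052924175755 [ 0.44329818 -0.00693681 -0.32568515]
[256.7 114. ] [29, 17, 274] [ 379.2 -296.9   26. ]
[257.4 213.7] [27, 18, 346] [ 388.9 -420.2   26. ]
[ 384.0683106  -358.57047754] 123.66138147993914 1.6497585912912922
{'dx': np.float64(-0.13), 'dy': np.float64(0.15), 'dz': np.float64(22.34), 'az': np.float64(-0.007)}
end [384.0899, -358.5229, -0.0185, 1.6494]
```

Call:
send_rows:
  series:
    - {"ax":0,"ay":0,"dx":-0.1,"dy":0.15,"dz":4,"az":-0.007,"hand":0}
    - {"ax":0,"ay":0,"dx":-0.1,"dy":0.15,"dz":8.5,"az":-0.007,"hand":0}
    - {"ax":0,"ay":0,"dx":-0.1,"dy":0.15,"dz":13,"az":-0.007,"hand":0}
    - {"ax":0,"ay":0,"dx":-0.1,"dy":0.15,"dz":17,"az":-0.007,"hand":0}
    - {"ax":0,"ay":0,"dx":-0.1,"dy":0.15,"dz":20,"az":-0.007,"hand":0}
    - {"ax":0,"ay":0,"dx":-0.1,"dy":0.15,"dz":22,"az":-0.007,"hand":0}
    - {"ax":0,"ay":0,"dx":-0.1,"dy":0.15,"dz":22.8,"az":-0.007,"hand":0}
    - {"ax":0,"ay":0,"dx":-0.1,"dy":0.15,"dz":22.8,"az":-0.007,"hand":0}
    - {"ax":0,"ay":0,"dx":-0.1,"dy":0.15,"dz":22.8,"az":-0.007,"hand":0}

```text
clock: 22.2
eef_pos: [384.9, -359.8, -2.7]
tool_rot: [3.14, 0.001, 1.648]
force: [-0.7, -0.2, 0.2]
width: 85.6
gripper_force: 0.0
```

Call:
send_rows:
  series:
    - {"ax":0,"ay":0,"dx":0.1,"dy":0,"dz":0.5,"az":0,"hand":0}
    - {"ax":0,"ay":0,"dx":0.1,"dy":0,"dz":0.9,"az":0,"hand":0}
    - {"ax":0,"ay":0,"dx":0.1,"dy":0,"dz":1.2,"az":0,"hand":0}
    - {"ax":0,"ay":0,"dx":0.1,"dy":0,"dz":1.2,"az":0,"hand":0}

```text
clock: 22.6
eef_pos: [383.7, -358.9, -15.6]
tool_rot: [-3.141, -0.0, 1.647]
force: [0.1, 0.6, 0.6]
width: 85.7
gripper_force: 0.0
```

Call:
send_rows:
  series:
    - {"ax":0,"ay":0,"dx":0,"dy":0,"dz":0,"az":0,"hand":0.4}
    - {"ax":0,"ay":0,"dx":0,"dy":0,"dz":0,"az":0,"hand":1}
    - {"ax":0,"ay":0,"dx":0,"dy":0,"dz":0,"az":0,"hand":1}
    - {"ax":0,"ay":0,"dx":0,"dy":0,"dz":0,"az":0,"hand":1}
    - {"ax":0,"ay":0,"dx":0,"dy":0,"dz":0,"az":0,"hand":1}
    - {"ax":0,"ay":0,"dx":0,"dy":0,"dz":0,"az":0,"hand":1}
    - {"ax":0,"ay":0,"dx":0,"dy":0,"dz":0,"az":0,"hand":1}

```text
clock: 23.3
eef_pos: [384.1, -359.0, -15.1]
tool_rot: [3.141, 0.0, 1.647]
force: [-0.4, 1.0, 5.7]
width: 21.7
gripper_force: 58.7
```

Call:
send_rows:
  series:
    - {"ax":0,"ay":0,"dx":0,"dy":0,"dz":-2,"az":0,"hand":1}
    - {"ax":0,"ay":0,"dx":0,"dy":0,"dz":-5,"az":0,"hand":1}
    - {"ax":0,"ay":0,"dx":0,"dy":0,"dz":-9,"az":0,"hand":1}
    - {"ax":0,"ay":0,"dx":0,"dy":0,"dz":-13,"az":0,"hand":1}
    - {"ax":0,"ay":0,"dx":0,"dy":0,"dz":-17,"az":0,"hand":1}
    - {"ax":0,"ay":0,"dx":0,"dy":0,"dz":-19.5,"az":0,"hand":1}
    - {"ax":0,"ay":0,"dx":0,"dy":0,"dz":-20,"az":0,"hand":1}
    - {"ax":0,"ay":0,"dx":0,"dy":0,"dz":-20,"az":0,"hand":1}

```text
clock: 24.1
eef_pos: [383.7, -359.1, 184.6]
tool_rot: [3.141, 0.001, 1.646]
force: [-0.5, -0.0, -1.7]
width: 22.0
gripper_force: 58.9
```

```bash
python3 - <<'E'
from h import *
s=read_state(); e=s['eef_pos']; print(e,s['tool_rot'],s['width'])
plan([*e,s['tool_rot'][2]],[(565.4,62.4,190,3.033)])
E
```

```text
[ 383.74898797 -359.1392097   184.61123005] [3.14131107e+00 6.99127882e-04 1.64634225e+00] 22.03792397858148
{'dx': np.float64(40.66), 'dy': np.float64(21.29), 'dz': np.float64(-0.54), 'az': np.float64(-1.387)}
end [565.354, 62.3695, 190.0112, 3.0333]
```

Call:
send_rows:
  series:
    - {"ax":0,"ay":0,"dx":4,"dy":2.1,"dz":-0.5,"az":-0.14,"hand":1}
    - {"ax":0,"ay":0,"dx":8,"dy":4.2,"dz":-0.5,"az":-0.28,"hand":1}
    - {"ax":0,"ay":0,"dx":12,"dy":6.3,"dz":-0.5,"az":-0.42,"hand":1}
    - {"ax":0,"ay":0,"dx":16,"dy":8.4,"dz":-0.5,"az":-0.56,"hand":1}
    - {"ax":0,"ay":0,"dx":20,"dy":10.5,"dz":-0.5,"az":-0.7,"hand":1}
    - {"ax":0,"ay":0,"dx":24,"dy":12.6,"dz":-0.5,"az":-0.84,"hand":1}
    - {"ax":0,"ay":0,"dx":28,"dy":14.7,"dz":-0.5,"az":-0.98,"hand":1}
    - {"ax":0,"ay":0,"dx":32,"dy":16.8,"dz":-0.5,"az":-1.12,"hand":1}
    - {"ax":0,"ay":0,"dx":36,"dy":18.9,"dz":-0.5,"az":-1.26,"hand":1}
    - {"ax":0,"ay":0,"dx":40,"dy":20.9,"dz":-0.5,"az":-1.387,"hand":1}

```text
clock: 25.1
eef_pos: [561.2, 57.2, 187.0]
tool_rot: [-3.141, -0.004, 3.039]
force: [0.8, -0.8, -1.2]
width: 22.0
gripper_force: 58.9
```

Call:
send_rows:
  series:
    - {"ax":0,"ay":0,"dx":0,"dy":0,"dz":0,"az":0,"hand":1}
    - {"ax":0,"ay":0,"dx":0,"dy":0,"dz":0,"az":0,"hand":1}
    - {"ax":0,"ay":0,"dx":0,"dy":0,"dz":0,"az":0,"hand":1}

```text
clock: 25.4
eef_pos: [560.7, 54.1, 187.8]
tool_rot: [-3.14, -0.003, 3.032]
force: [-0.5, -1.0, -1.0]
width: 21.6
gripper_force: 59.1
```

```bash
python3 - <<'E'
from h import *
s=read_state(); e=s['eef_pos']; print(e,s['tool_rot'],s['width'])
plan([*e,s['tool_rot'][2]],[(565.4,62.4,80,3.033)])
E
```

```text
[560.71670496  54.13418398 187.76250764] [-3.13975064 -0.00332038  3.03213482] 21.59780961309757
{'dx': np.float64(-0.38), 'dy': np.float64(0.87), 'dz': np.float64(10.78), 'az': np.float64(-0.001)}
end [565.4443, 62.367, 79.9625, 3.0331]
```

Call:
send_rows:
  series:
    - {"ax":0,"ay":0,"dx":-0.38,"dy":0.87,"dz":0,"az":0,"hand":1}
    - {"ax":0,"ay":0,"dx":-0.38,"dy":0.87,"dz":3,"az":0,"hand":1}
    - {"ax":0,"ay":0,"dx":-0.38,"dy":0.87,"dz":6,"az":0,"hand":1}
    - {"ax":0,"ay":0,"dx":-0.38,"dy":0.87,"dz":8.5,"az":0,"hand":1}
    - {"ax":0,"ay":0,"dx":-0.38,"dy":0.87,"dz":10.2,"az":0,"hand":1}
    - {"ax":0,"ay":0,"dx":-0.38,"dy":0.87,"dz":10.8,"az":0,"hand":1}
    - {"ax":0,"ay":0,"dx":-0.38,"dy":0.87,"dz":10.8,"az":0,"hand":1}
    - {"ax":0,"ay":0,"dx":-0.38,"dy":0.87,"dz":10.8,"az":0,"hand":1}

```text
clock: 26.2
eef_pos: [567.4, 64.1, 82.4]
tool_rot: [3.141, 0.001, 3.033]
force: [0.8, -0.4, -0.9]
width: 21.8
gripper_force: 59.1
```

```bash
python3 - <<'E'
from h import *
s=read_state(); e=s['eef_pos']; print(e,s['tool_rot'],s['width'],s['force'])
im=grab("wrist"); save(im,"w10.png",(60,80,450,330),2)
E
```

```text
[567.41995708  64.10910108  82.44872712] [3.14107103e+00 1.46523059e-03 3.03316818e+00] 21.80712165593349 [ 0.80322773 -0.39502741 -0.8602992 ]
```

View pics/w10.png

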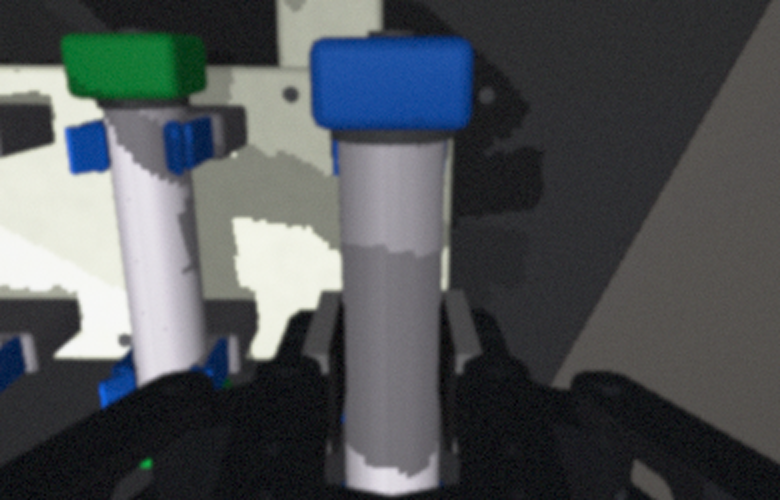

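Green column sits in clip 2 (left). Left prong of clip 1 shows at (337,157), right one hidden: shift 2 mm left and toward the robot, then recheck.

Call:
send_rows:
  series:
    - {"ax":0,"ay":0,"dx":0.18,"dy":-0.2,"dz":0,"az":0,"hand":1}
    - {"ax":0,"ay":0,"dx":0.18,"dy":-0.2,"dz":0,"az":0,"hand":1}
    - {"ax":0,"ay":0,"dx":0.18,"dy":-0.2,"dz":0,"az":0,"hand":1}

```text
clock: 26.55
eef_pos: [564.9, 62.1, 82.1]
tool_rot: [-3.142, 0.001, 3.033]
force: [1.1, 0.5, -1.3]
width: 22.2
gripper_force: 59.1
```

```bash
python3 - <<'E'
from h import *
s=read_state(); e=s['eef_pos']; print(e,s['tool_rot'],s['width'],s['force'])
im=grab("wrist"); p=im["pixels"].astype(int)
b=(p[...,2]>p[...,0]+40)&(p[...,2]>70)
for r in (150,154,158,162): print(r,np.flatnonzero(b[r,200:310])+200)
E
```

```text
[564.9050522   62.05507367  82.07620081] [-3.14155732e+00  8.25992810e-04  3.03344749e+00] 22.16239124673685 [ 1.09531136  0.48653868 -1.27271073]
150 [283 284 285 286]
154 [282 283 284 285 286]
158 [282 283 284 285 286]
162 [282 283 284 285 286]
```

Call:
send_rows:
  series:
    - {"ax":0,"ay":0,"dx":0,"dy":0.08,"dz":1,"az":0,"hand":1}
    - {"ax":0,"ay":0,"dx":0,"dy":0.08,"dz":2,"az":0,"hand":1}
    - {"ax":0,"ay":0,"dx":0,"dy":0.08,"dz":3,"az":0,"hand":1}
    - {"ax":0,"ay":0,"dx":0,"dy":0.08,"dz":3.5,"az":0,"hand":1}
    - {"ax":0,"ay":0,"dx":0,"dy":0.08,"dz":3.8,"az":0,"hand":1}

```text
clock: 27.1
eef_pos: [565.1, 63.7, 43.9]
tool_rot: [3.141, 0.001, 3.033]
force: [-1.4, -1.4, 11.6]
width: 21.7
gripper_force: 60.6
```

Call:
send_rows:
  series:
    - {"ax":0,"ay":0,"dx":0,"dy":0,"dz":0.3,"az":0,"hand":1}
    - {"ax":0,"ay":0,"dx":0,"dy":0,"dz":0.6,"az":0,"hand":1}
    - {"ax":0,"ay":0,"dx":0,"dy":0,"dz":0.9,"az":0,"hand":1}
    - {"ax":0,"ay":0,"dx":0,"dy":0,"dz":1.2,"az":0,"hand":1}
    - {"ax":0,"ay":0,"dx":0,"dy":0,"dz":1.2,"az":0,"hand":1}

```text
clock: 27.6
eef_pos: [564.6, 63.0, 30.5]
tool_rot: [3.141, -0.001, 3.034]
force: [2.3, 1.1, -5.3]
width: 21.8
gripper_force: 59.0
```

Call:
send_rows:
  series:
    - {"ax":0,"ay":0,"dx":0,"dy":0,"dz":0.2,"az":0,"hand":1}
    - {"ax":0,"ay":0,"dx":0,"dy":0,"dz":0.35,"az":0,"hand":1}
    - {"ax":0,"ay":0,"dx":0,"dy":0,"dz":0.35,"az":0,"hand":1}

```text
clock: 27.9
eef_pos: [564.5, 63.1, 28.9]
tool_rot: [-3.141, -0.0, 3.034]
force: [-0.9, -0.2, 8.1]
width: 22.0
gripper_force: 60.3
```

Home as before. Release and rise.

Call:
send_rows:
  series:
    - {"ax":0,"ay":0,"dx":0,"dy":0,"dz":0.05,"az":0,"hand":1}
    - {"ax":0,"ay":0,"dx":0,"dy":0,"dz":0,"az":0,"hand":0.6}
    - {"ax":0,"ay":0,"dx":0,"dy":0,"dz":0,"az":0,"hand":0.55}
    - {"ax":0,"ay":0,"dx":0,"dy":0,"dz":0,"az":0,"hand":0.55}
    - {"ax":0,"ay":0,"dx":0,"dy":0,"dz":0,"az":0,"hand":0.55}
    - {"ax":0,"ay":0,"dx":0,"dy":0,"dz":-2,"az":0,"hand":0.55}
    - {"ax":0,"ay":0,"dx":0,"dy":0,"dz":-6,"az":0,"hand":0.55}
    - {"ax":0,"ay":0,"dx":0,"dy":0,"dz":-11,"az":0,"hand":0.4}
    - {"ax":0,"ay":0,"dx":0,"dy":0,"dz":-16,"az":0,"hand":0}
    - {"ax":0,"ay":0,"dx":0,"dy":0,"dz":-20,"az":0,"hand":0}

```text
clock: 28.9
eef_pos: [565.0, 63.4, 230.8]
tool_rot: [3.141, 0.002, 3.034]
force: [1.2, -0.0, 0.4]
width: 78.1
gripper_force: 0.0
```

```bash
python3 - <<'E'
from h import *
s=read_state(); e=s['eef_pos']; print(e,s['tool_rot'],s['width'],s['force'])
im=grab("wrist"); rk=[557,-12,-.108]
for c in("blue","green"):
    g=[p for p in ends(im,c,74,(561,25))]
    if len(g)==2: print(c,(g[0]+g[1])/2,np.linalg.norm(g[0]-g[1]),w2rack((g[0]+g[1])/2,rk))
# next: hover by the parked collar
w=rack2w((16,-191),[558.5,-11.5,-.108]); print(w)
plan([*e,s['tool_rot'][2]],[(w[0]-50,w[1]+75,230,2.1605)])
E
```

```text
[565.02657213  63.43283828 230.82406115] [3.14083661e+00 1.64618866e-03 3.03428660e+00] 78.09638195631153 [ 1.23816686 -0.04410722  0.36905634]
[255.6 112. ] [30, 19, 484] [503.1  70.8  74. ]
[102.1 134.2] [15, 15, 185] [508.2 -93.1  74. ]
[127.8 134. ] [10, 13, 98] [511. -66.  74.]
[173.3 134.7] [8, 13, 84] [516.8 -18.3  74. ]
[198.2 134.6] [8, 14, 94] [519.6   8.   74. ]
[243.5 134.9] [6, 14, 75] [525.1  55.5  74. ]
[267.3 135.1] [7, 13, 79] [528.   80.6  74. ]
[255.  217.7] [31, 34, 615] [619.2  57.6  74. ]
[135.2 206.2] [9, 16, 108] [590.9 -75.4  74. ]
[177.5 207.2] [9, 17, 104] [597.2 -28.2  74. ]
[201.4 206.1] [8, 15, 96] [598.8  -1.1  74. ]
[184.7 111.8] [36, 19, 604] [495.   -2.3  74. ]
[191.2 221.9] [32, 21, 493] [616.5 -15.7  74. ]
green [555.7217536   -8.98714342] 122.18683258137433 [-1.59555524  2.85752027]
[ 553.81885612 -203.11181303]
{'dx': np.float64(4.03), 'dy': np.float64(-19.7), 'dz': np.float64(0.08), 'az': np.float64(0.874)}
end [503.8596, -128.1179, 230.0241, 2.1603]
```

Call:
send_rows:
  series:
    - {"ax":0,"ay":0,"dx":0.9,"dy":-4,"dz":0,"az":0.14,"hand":0}
    - {"ax":0,"ay":0,"dx":1.7,"dy":-8,"dz":0,"az":0.28,"hand":0}
    - {"ax":0,"ay":0,"dx":2.5,"dy":-12,"dz":0,"az":0.42,"hand":0}
    - {"ax":0,"ay":0,"dx":3.3,"dy":-16,"dz":0,"az":0.56,"hand":0}
    - {"ax":0,"ay":0,"dx":4,"dy":-19,"dz":0,"az":0.7,"hand":0}
    - {"ax":0,"ay":0,"dx":4,"dy":-19.7,"dz":0,"az":0.84,"hand":0}
    - {"ax":0,"ay":0,"dx":4,"dy":-19.7,"dz":0,"az":0.874,"hand":0}
    - {"ax":0,"ay":0,"dx":4,"dy":-19.7,"dz":0,"az":0.874,"hand":0}
    - {"ax":0,"ay":0,"dx":4,"dy":-19.7,"dz":0,"az":0.874,"hand":0}
    - {"ax":0,"ay":0,"dx":4,"dy":-19.7,"dz":0,"az":0.874,"hand":0}

```text
clock: 29.95
eef_pos: [504.1, -127.3, 228.0]
tool_rot: [3.141, -0.0, 2.163]
force: [-0.3, 0.5, -0.0]
width: 85.5
gripper_force: 0.0
```

```bash
python3 - <<'E'
from h import *
s=read_state(); e=s['eef_pos']; print(e,s['tool_rot'])
im=grab("wrist"); hsv=cv2.cvtColor(im["pixels"],cv2.COLOR_RGB2HSV)
for n,lo,hi in(("or",(5,150,80),(18,255,255)),("top",(8,200,230),(20,255,255)),("yel",(22,150,80),(35,255,255))):
    m=cv2.inRange(hsv,lo,hi); k,l,st,ce=cv2.connectedComponentsWithStats(m)
    for i in range(1,k):
        if st[i,4]>20: print(n,ce[i].round(1),st[i].tolist(),ray(im,*ce[i],138).round(1),ray(im,*ce[i],85).round(1))
save(im,"w11.png",(190,200,320,330),4)
E
```

```text
[ 504.09155711 -127.25689942  228.03474628] [ 3.14113480e+00 -4.60446488e-04  2.16334971e+00]
or [254.  257.8] [237, 236, 36, 48, 1067] [ 541.4 -185.   138. ] [ 557.  -208.7   85. ]
top [264.3 254.6] [263, 251, 4, 8, 23] [ 547.5 -176.9  138. ] [ 564.4 -198.9   85. ]
top [253.9 276.2] [247, 271, 14, 11, 131] [ 552.1 -201.2  138. ] [ 569.9 -228.2   85. ]
yel [241.3 264.9] [237, 259, 10, 12, 81] [ 535.5 -197.9  138. ] [ 549.9 -224.2   85. ]
yel [266.6 265. ] [262, 259, 11, 13, 82] [ 555.4 -184.6  138. ] [ 573.9 -208.2   85. ]
```

View pics/w11.png

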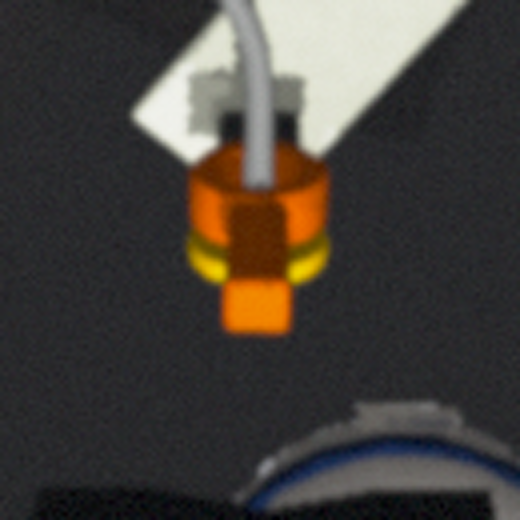

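Collar is flush against the yellow disc; grip top at crop (257,305) → (552,-201). Go and grip, deeper than before.

```bash
python3 - <<'E'
from h import *
s=read_state(); plan([*s['eef_pos'],s['tool_rot'][2]],[(552.3,-201.5,97,2.1605)])
E
```

```text
{'dx': np.float64(-8.84), 'dy': np.float64(-0.12), 'dz': np.float64(13.1), 'az': np.float64(0.002)}
end [552.3422, -201.4959, 97.0236, 2.1607]
```

Call:
send_rows:
  series:
    - {"ax":0,"ay":0,"dx":-4.5,"dy":-0.06,"dz":0,"az":0,"hand":0}
    - {"ax":0,"ay":0,"dx":-8,"dy":-0.12,"dz":0,"az":0,"hand":0}
    - {"ax":0,"ay":0,"dx":-8.8,"dy":-0.12,"dz":0,"az":0,"hand":0}
    - {"ax":0,"ay":0,"dx":-8.8,"dy":-0.12,"dz":3,"az":0,"hand":0}
    - {"ax":0,"ay":0,"dx":-8.8,"dy":-0.12,"dz":6,"az":0,"hand":0}
    - {"ax":0,"ay":0,"dx":-8.8,"dy":-0.12,"dz":9,"az":0,"hand":0}
    - {"ax":0,"ay":0,"dx":-8.8,"dy":-0.12,"dz":11.5,"az":0,"hand":0}
    - {"ax":0,"ay":0,"dx":-8.8,"dy":-0.12,"dz":13,"az":0,"hand":0}
    - {"ax":0,"ay":0,"dx":-8.8,"dy":-0.12,"dz":13,"az":0,"hand":0}
    - {"ax":0,"ay":0,"dx":-8.8,"dy":-0.12,"dz":13,"az":0,"hand":0}

```text
clock: 31.0
eef_pos: [552.3, -201.9, 98.7]
tool_rot: [3.141, 0.0, 2.16]
force: [0.4, 0.9, -0.1]
width: 85.1
gripper_force: 0.0
```

Call:
send_rows:
  series:
    - {"ax":0,"ay":0,"dx":0,"dy":0,"dz":0,"az":0,"hand":0.5}
    - {"ax":0,"ay":0,"dx":0,"dy":0,"dz":0,"az":0,"hand":1}
    - {"ax":0,"ay":0,"dx":0,"dy":0,"dz":0,"az":0,"hand":1}
    - {"ax":0,"ay":0,"dx":0,"dy":0,"dz":0,"az":0,"hand":1}
    - {"ax":0,"ay":0,"dx":0,"dy":0,"dz":0,"az":0,"hand":1}
    - {"ax":0,"ay":0,"dx":0,"dy":0,"dz":0,"az":0,"hand":1}
    - {"ax":0,"ay":0,"dx":0,"dy":0,"dz":0,"az":0,"hand":1}
    - {"ax":0,"ay":0,"dx":0,"dy":0,"dz":-0.5,"az":0,"hand":1}
    - {"ax":0,"ay":0,"dx":0,"dy":0,"dz":-0.5,"az":0,"hand":1}

```text
clock: 31.9
eef_pos: [551.6, -202.5, 103.3]
tool_rot: [-3.142, 0.0, 2.16]
force: [-0.8, -0.1, -0.9]
width: 14.0
gripper_force: 59.7
```

```bash
python3 - <<'E'
from h import *
s=read_state(); e=s['eef_pos']; print(e,s['tool_rot'],s['force'],s['width'])
rk=[558.5,-11.5,-.108]; print(w2rack(e,rk),path(316))
cur=[*e,s['tool_rot'][2]]
plan(cur,[wire(x,rk,e[2]) for x in [312,304,295,286,281.5,275.5,269.5,263.5,257.5,251.5]])
E
```

```text
[ 551.59085774 -202.49585045  103.28640238] [-3.14151321e+00  5.53191376e-05  2.15959561e+00] [-0.7512677  -0.07202301 -0.89165152] 14.008098121363906
[  13.71858797 -190.62778255] (np.float64(15.50083802341965), np.float64(-189.31589972635012), np.float64(-0.8726646259971648))
{'dx': np.float64(0.39), 'dy': np.float64(0.22), 'dz': np.float64(0.0), 'az': np.float64(-0.001)}
{'dx': np.float64(1.19), 'dy': np.float64(0.22), 'dz': np.float64(0.0), 'az': np.float64(-0.001)}
{'dx': np.float64(2.09), 'dy': np.float64(0.22), 'dz': np.float64(0.0), 'az': np.float64(-0.001)}
{'dx': np.float64(2.99), 'dy': np.float64(0.22), 'dz': np.float64(0.0), 'az': np.float64(-0.001)}
{'dx': np.float64(3.44), 'dy': np.float64(0.22), 'dz': np.float64(0.0), 'az': np.float64(-0.001)}
{'dx': np.float64(4.03), 'dy': np.float64(0.18), 'dz': np.float64(0.0), 'az': np.float64(-0.121)}
{'dx': np.float64(4.62), 'dy': np.float64(0.07), 'dz': np.float64(0.0), 'az': np.float64(-0.241)}
{'dx': np.float64(5.2), 'dy': np.float64(-0.11), 'dz': np.float64(0.0), 'az': np.float64(-0.361)}
{'dx': np.float64(5.74), 'dy': np.float64(-0.35), 'dz': np.float64(0.0), 'az': np.float64(-0.481)}
{'dx': np.float64(6.26), 'dy': np.float64(-0.66), 'dz': np.float64(0.0), 'az': np.float64(-0.601)}
end [511.3365, -154.1026, 103.2864, 2.7606]
```

Call:
send_rows:
  series:
    - {"ax":0,"ay":0,"dx":0.4,"dy":0.1,"dz":0,"az":0,"hand":1}
    - {"ax":0,"ay":0,"dx":1.2,"dy":0.15,"dz":0,"az":0,"hand":1}
    - {"ax":0,"ay":0,"dx":2.1,"dy":0.15,"dz":0,"az":0,"hand":1}
    - {"ax":0,"ay":0,"dx":3,"dy":0.15,"dz":0,"az":0,"hand":1}
    - {"ax":0,"ay":0,"dx":3.44,"dy":0.15,"dz":0,"az":0,"hand":1}
    - {"ax":0,"ay":0,"dx":4.03,"dy":0.15,"dz":0,"az":-0.121,"hand":1}
    - {"ax":0,"ay":0,"dx":4.62,"dy":0.05,"dz":0,"az":-0.241,"hand":1}
    - {"ax":0,"ay":0,"dx":5.2,"dy":-0.12,"dz":0,"az":-0.361,"hand":1}
    - {"ax":0,"ay":0,"dx":5.74,"dy":-0.35,"dz":0,"az":-0.481,"hand":1}
    - {"ax":0,"ay":0,"dx":6.26,"dy":-0.66,"dz":0,"az":-0.601,"hand":1}

```text
clock: 32.9
eef_pos: [511.2, -153.6, 103.2]
tool_rot: [-3.142, 0.0, 2.766]
force: [-0.6, -1.3, -0.4]
width: 14.7
gripper_force: 59.7
```

```bash
python3 - <<'E'
from h import *
s=read_state(); e=s['eef_pos']; print(e,s['tool_rot'],s['force'],s['width'])
rk=[558.5,-11.5,-.108]; cur=[511.3,-154.1,103,2.7606]
plan(cur,[wire(x,rk,103) for x in [245,238,225,212.8]+[212.8-5.25*i for i in range(1,7)]])
E
```

```text
[ 511.2325679  -153.57710076  103.22420401] [-3.14151990e+00  3.88388400e-04  2.76610444e+00] [-0.63792768 -1.30030051 -0.43927769] 14.680202612336023
{'dx': np.float64(0.64), 'dy': np.float64(-0.04), 'dz': 0.0, 'az': -0.13}
{'dx': np.float64(1.33), 'dy': np.float64(-0.18), 'dz': 0.0, 'az': -0.27}
{'dx': np.float64(2.58), 'dy': np.float64(-0.53), 'dz': 0.0, 'az': -0.273}
{'dx': np.float64(3.76), 'dy': np.float64(-0.86), 'dz': 0.0, 'az': -0.272}
{'dx': np.float64(4.27), 'dy': np.float64(-0.97), 'dz': 0.0, 'az': -0.141}
{'dx': np.float64(4.79), 'dy': np.float64(-1.01), 'dz': 0.0, 'az': -0.01}
{'dx': np.float64(5.32), 'dy': np.float64(-0.98), 'dz': 0.0, 'az': 0.122}
{'dx': np.float64(5.83), 'dy': np.float64(-0.88), 'dz': 0.0, 'az': 0.253}
{'dx': np.float64(6.33), 'dy': np.float64(-0.71), 'dz': 0.0, 'az': 0.384}
{'dx': np.float64(6.8), 'dy': np.float64(-0.49), 'dz': 0.0, 'az': 0.515}
end [446.3538, -133.3634, 103.0, 2.2456]
```

Call:
send_rows:
  series:
    - {"ax":0,"ay":0,"dx":0.64,"dy":-0.04,"dz":0,"az":-0.13,"hand":1}
    - {"ax":0,"ay":0,"dx":1.33,"dy":-0.18,"dz":0,"az":-0.27,"hand":1}
    - {"ax":0,"ay":0,"dx":2.58,"dy":-0.53,"dz":0,"az":-0.273,"hand":1}
    - {"ax":0,"ay":0,"dx":3.76,"dy":-0.86,"dz":0,"az":-0.272,"hand":1}
    - {"ax":0,"ay":0,"dx":4.27,"dy":-0.97,"dz":0,"az":-0.141,"hand":1}
    - {"ax":0,"ay":0,"dx":4.79,"dy":-1.01,"dz":0,"az":-0.01,"hand":1}
    - {"ax":0,"ay":0,"dx":5.32,"dy":-0.98,"dz":0,"az":0.122,"hand":1}
    - {"ax":0,"ay":0,"dx":5.83,"dy":-0.88,"dz":0,"az":0.253,"hand":1}
    - {"ax":0,"ay":0,"dx":6.33,"dy":-0.71,"dz":0,"az":0.384,"hand":1}
    - {"ax":0,"ay":0,"dx":6.8,"dy":-0.49,"dz":0,"az":0.515,"hand":1}

```text
clock: 33.9
eef_pos: [446.3, -133.1, 103.3]
tool_rot: [3.141, 0.001, 2.24]
force: [0.3, 0.9, -0.9]
width: 14.3
gripper_force: 59.7
```

```bash
python3 - <<'E'
from h import *
s=read_state(); e=s['eef_pos']; print(e,s['tool_rot'],s['force'],s['width'])
rk=[558.5,-11.5,-.108]; cur=[446.35,-133.36,103,2.2456]
plan(cur,[wire(x,rk,103) for x in [176,170.8,165.5,160.3,155,149.8,138,122,106,90]])
E
```

```text
[ 446.27080553 -133.06779446  103.31106997] [3.14138197e+00 5.23183757e-04 2.24034541e+00] [ 0.26692856  0.85356724 -0.91739688] 14.321817996858709
{'dx': np.float64(0.53), 'dy': np.float64(0.04), 'dz': 0.0, 'az': 0.133}
{'dx': np.float64(1.04), 'dy': np.float64(0.14), 'dz': 0.0, 'az': 0.263}
{'dx': np.float64(1.54), 'dy': np.float64(0.31), 'dz': 0.0, 'az': 0.395}
{'dx': np.float64(2.01), 'dy': np.float64(0.54), 'dz': 0.0, 'az': 0.525}
{'dx': np.float64(2.45), 'dy': np.float64(0.84), 'dz': 0.0, 'az': 0.658}
{'dx': np.float64(2.84), 'dy': np.float64(1.18), 'dz': 0.0, 'az': 0.783}
{'dx': np.float64(3.67), 'dy': np.float64(2.01), 'dz': 0.0, 'az': 0.783}
{'dx': np.float64(4.81), 'dy': np.float64(3.14), 'dz': 0.0, 'az': 0.783}
{'dx': np.float64(5.94), 'dy': np.float64(4.27), 'dz': 0.0, 'az': 0.783}
{'dx': np.float64(7.08), 'dy': np.float64(5.4), 'dz': 0.0, 'az': 0.783}
end [444.2829, -44.3411, 103.0, 1.4626]
```

Call:
send_rows:
  series:
    - {"ax":0,"ay":0,"dx":0.53,"dy":0.04,"dz":0,"az":0.133,"hand":1}
    - {"ax":0,"ay":0,"dx":1.04,"dy":0.14,"dz":0,"az":0.263,"hand":1}
    - {"ax":0,"ay":0,"dx":1.54,"dy":0.31,"dz":0,"az":0.395,"hand":1}
    - {"ax":0,"ay":0,"dx":2.01,"dy":0.54,"dz":0,"az":0.525,"hand":1}
    - {"ax":0,"ay":0,"dx":2.45,"dy":0.84,"dz":0,"az":0.658,"hand":1}
    - {"ax":0,"ay":0,"dx":2.84,"dy":1.18,"dz":0,"az":0.783,"hand":1}
    - {"ax":0,"ay":0,"dx":3.67,"dy":2.01,"dz":0,"az":0.783,"hand":1}
    - {"ax":0,"ay":0,"dx":4.81,"dy":3.14,"dz":0,"az":0.783,"hand":1}
    - {"ax":0,"ay":0,"dx":5.94,"dy":4.27,"dz":0,"az":0.783,"hand":1}
    - {"ax":0,"ay":0,"dx":7.08,"dy":5.4,"dz":0,"az":0.783,"hand":1}

```text
clock: 34.9
eef_pos: [444.6, -42.8, 103.2]
tool_rot: [3.141, -0.0, 1.467]
force: [0.6, 0.4, -0.4]
width: 14.3
gripper_force: 59.7
```

```bash
python3 - <<'E'
from h import *
s=read_state(); e=s['eef_pos']; print(e,s['tool_rot'],s['force'],s['width'])
rk=[558.5,-11.5,-.108]; cur=[444.28,-44.34,103,1.4626]
plan(cur,[wire(x,rk,103) for x in [76,60,45,30,20,14]])
E
```

```text
[444.56126649 -42.7875478  103.23001586] [ 3.14108589e+00 -3.85734011e-04  1.46674187e+00] [ 0.60113678  0.39861    -0.42761899] 14.323646561230067
{'dx': np.float64(1.4), 'dy': np.float64(0.0), 'dz': 0.0, 'az': -0.0}
{'dx': np.float64(3.0), 'dy': np.float64(0.0), 'dz': 0.0, 'az': -0.0}
{'dx': np.float64(4.5), 'dy': np.float64(0.0), 'dz': 0.0, 'az': -0.0}
{'dx': np.float64(6.0), 'dy': np.float64(0.0), 'dz': 0.0, 'az': -0.0}
{'dx': np.float64(7.0), 'dy': np.float64(0.0), 'dz': 0.0, 'az': -0.0}
{'dx': np.float64(7.6), 'dy': np.float64(-0.0), 'dz': 0.0, 'az': -0.0}
end [452.4869, 31.2156, 103.0, 1.4626]
```

Call:
send_rows:
  series:
    - {"ax":0,"ay":0,"dx":1.4,"dy":0,"dz":0,"az":0,"hand":1}
    - {"ax":0,"ay":0,"dx":3,"dy":0,"dz":0,"az":0,"hand":1}
    - {"ax":0,"ay":0,"dx":4.5,"dy":0,"dz":0,"az":0,"hand":1}
    - {"ax":0,"ay":0,"dx":5.8,"dy":0,"dz":0,"az":0,"hand":1}
    - {"ax":0,"ay":0,"dx":6.5,"dy":0,"dz":0,"az":0,"hand":1}
    - {"ax":0,"ay":0,"dx":6.9,"dy":0,"dz":0,"az":0,"hand":1}
    - {"ax":0,"ay":0,"dx":7.2,"dy":0,"dz":0,"az":0,"hand":1}
    - {"ax":0,"ay":0,"dx":7.4,"dy":0,"dz":0,"az":0,"hand":1}
    - {"ax":0,"ay":0,"dx":7.4,"dy":0,"dz":0,"az":0,"hand":1}

```text
clock: 35.8
eef_pos: [452.4, 29.1, 103.1]
tool_rot: [3.142, 0.0, 1.463]
force: [-0.6, 1.0, -1.3]
width: 14.2
gripper_force: 59.7
```

Call:
send_rows:
  series:
    - {"ax":0,"ay":0,"dx":0.1,"dy":0,"dz":0,"az":0,"hand":1}
    - {"ax":0,"ay":0,"dx":0.2,"dy":0,"dz":0,"az":0,"hand":1}
    - {"ax":0,"ay":0,"dx":0.3,"dy":0,"dz":0,"az":0,"hand":1}
    - {"ax":0,"ay":0,"dx":0.3,"dy":0,"dz":0,"az":0,"hand":1}

```text
clock: 36.2
eef_pos: [452.7, 32.2, 103.1]
tool_rot: [3.142, 0.0, 1.463]
force: [1.0, -0.3, -1.9]
width: 14.6
gripper_force: 59.7
```

Call:
send_rows:
  series:
    - {"ax":0,"ay":0,"dx":0.1,"dy":0,"dz":0,"az":0,"hand":1}
    - {"ax":0,"ay":0,"dx":0.2,"dy":0,"dz":0,"az":0,"hand":1}
    - {"ax":0,"ay":0,"dx":0.3,"dy":0,"dz":0,"az":0,"hand":1}
    - {"ax":0,"ay":0,"dx":0.3,"dy":0,"dz":0,"az":0,"hand":1}

```text
clock: 36.6
eef_pos: [452.7, 32.9, 103.2]
tool_rot: [-3.141, 0.003, 1.461]
force: [0.5, -7.3, 0.7]
width: 14.4
gripper_force: 60.0
```

Call:
send_rows:
  series:
    - {"ax":0,"ay":0,"dx":0.05,"dy":0,"dz":0.3,"az":0,"hand":1}
    - {"ax":0,"ay":0,"dx":0.05,"dy":0,"dz":0.5,"az":0,"hand":1}
    - {"ax":0,"ay":0,"dx":0.05,"dy":0,"dz":0.5,"az":0,"hand":1}
    - {"ax":0,"ay":0,"dx":0,"dy":0,"dz":0.5,"az":0,"hand":0.6}
    - {"ax":0,"ay":0,"dx":0,"dy":0,"dz":0.5,"az":0,"hand":0.5}
    - {"ax":0,"ay":0,"dx":0,"dy":0,"dz":0.5,"az":0,"hand":0.5}
    - {"ax":0,"ay":0,"dx":0,"dy":0,"dz":0.5,"az":0,"hand":0.5}

```text
clock: 37.3
eef_pos: [453.1, 35.9, 98.1]
tool_rot: [3.141, -0.001, 1.463]
force: [-0.5, -0.4, -0.4]
width: 43.1
gripper_force: 0.0
```

Call:
send_rows:
  series:
    - {"ax":0,"ay":0,"dx":0,"dy":0,"dz":-2,"az":0,"hand":0.5}
    - {"ax":0,"ay":0,"dx":0,"dy":0,"dz":-5,"az":0,"hand":0.5}
    - {"ax":0,"ay":0,"dx":0,"dy":0,"dz":-9,"az":0,"hand":0.4}
    - {"ax":0,"ay":0,"dx":0,"dy":0,"dz":-13,"az":0,"hand":0}
    - {"ax":0,"ay":0,"dx":-4,"dy":0,"dz":-15,"az":0,"hand":0}
    - {"ax":0,"ay":0,"dx":-8,"dy":0,"dz":-15,"az":0,"hand":0}
    - {"ax":0,"ay":0,"dx":-8,"dy":0,"dz":-15,"az":0,"hand":0}
    - {"ax":0,"ay":0,"dx":-8,"dy":0,"dz":-15,"az":0,"hand":0}
    - {"ax":0,"ay":0,"dx":-8,"dy":0,"dz":-15,"az":0,"hand":0}
    - {"ax":0,"ay":0,"dx":-8,"dy":0,"dz":-15,"az":0,"hand":0}

```text
clock: 38.3
eef_pos: [444.4, -42.8, 247.8]
tool_rot: [-3.141, -0.001, 1.465]
force: [0.4, 0.0, -0.4]
width: 85.4
gripper_force: 0.0
```

```bash
python3 - <<'E'
from h import *
s=read_state(); e=s['eef_pos']; print(e,s['force'],s['clock'])
im=grab("wrist"); t=grab("top"); d0=__import__("pickle").load(open("d0.pkl","rb"))
# bystanders: bright timer and dish moved since the start?
o=np.zeros((384,800,3),np.uint8); o[:,:512]=im["pixels"]
for i,q in enumerate((d0["top"],t)): o[i*190:i*190+180,512:]=cv2.resize(q["pixels"][135:250,155:339],(288,180),interpolation=cv2.INTER_CUBIC)
cv2.imwrite("pics/w12.png",o[:,:,::-1])
E
```

```text
[444.38830585 -42.77083985 247.82241905] [ 0.35537096  0.01984805 -0.41321511] 38.3
```

View pics/w12.png

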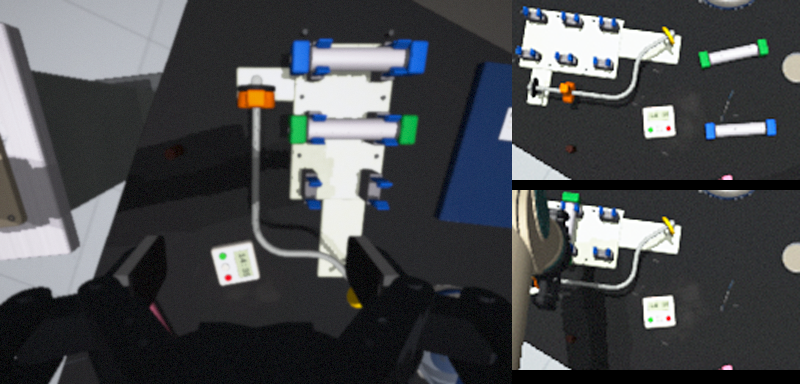

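All is as asked: columns in clips 1 and 2, collar (256,98) at the black stop, timer and dish unmoved. (I have viewed more pictures than the 14 allowed, so I'll check the collar gap by numbers only.)

```bash
python3 - <<'E'
from h import *
im=grab("wrist"); p=im["pixels"].astype(int)
for c in(244,268): print(c,[(r,*p[r,c]) for r in range(78,100,1)])
m=cv2.inRange(cv2.cvtColor(im["pixels"],cv2.COLOR_RGB2HSV),(8,200,225),(20,255,255)); k,l,st,ce=cv2.connectedComponentsWithStats(m)
for i in range(1,k):
    if st[i,4]>30: w=ray(im,*ce[i],138); print(st[i],w,w2rack(w,[558.5,-11.5,-.108]))
rk=[558.5,-11.5,-.108]
for y in(45,39,31,23): print(y,proj(im,[*rack2w((-110,y),rk),105 if y>=39 else 96]))
E
```

```text
244 [(78, np.int64(237), np.int64(238), np.int64(239)), (79, np.int64(236), np.int64(237), np.int64(239)), (80, np.int64(238), np.int64(239), np.int64(241)), (81, np.int64(237), np.int64(236), np.int64(241)), (82, np.int64(235), np.int64(236), np.int64(240)), (83, np.int64(220), np.int64(221), np.int64(225)), (84, np.int64(159), np.int64(162), np.int64(167)), (85, np.int64(86), np.int64(85), np.int64(89)), (86, np.int64(39), np.int64(38), np.int64(41)), (87, np.int64(26), np.int64(25), np.int64(28)), (88, np.int64(28), np.int64(28), np.int64(28)), (89, np.int64(42), np.int64(32), np.int64(31)), (90, np.int64(98), np.int64(41), np.int64(1)), (91, np.int64(164), np.int64(69), np.int64(0)), (92, np.int64(200), np.int64(87), np.int64(0)), (93, np.int64(198), np.int64(85), np.int64(0)), (94, np.int64(193), np.int64(82), np.int64(0)), (95, np.int64(210), np.int64(94), np.int64(0)), (96, np.int64(216), np.int64(93), np.int64(0)), (97, np.int64(220), np.int64(95), np.int64(0)), (98, np.int64(221), np.int64(96), np.int64(0)), (99, np.int64(222), np.int64(99), np.int64(0))]
268 [(78, np.int64(
[... 586 characters left out ...]
, np.int64(81), np.int64(36), np.int64(13)), (91, np.int64(155), np.int64(68), np.int64(0)), (92, np.int64(219), np.int64(95), np.int64(0)), (93, np.int64(235), np.int64(105), np.int64(0)), (94, np.int64(237), np.int64(105), np.int64(0)), (95, np.int64(238), np.int64(109), np.int64(0)), (96, np.int64(236), np.int64(106), np.int64(0)), (97, np.int64(234), np.int64(106), np.int64(0)), (98, np.int64(232), np.int64(105), np.int64(0)), (99, np.int64(231), np.int64(102), np.int64(0))]
[248  91  23  14 289] [454.39122069  32.18190677 138.        ] [-108.21068701   32.20549835]
45 [256.15022663  84.79412531]
39 [256.13510524  91.28968616]
31 [256.09519844 100.0637015 ]
23 [256.07626763 108.25344236]
```

Black band 84.5–90.3 px equals the disc's 6 mm alone, orange starts right there, and no white base plate shows between: no gap. Hand in.

```bash
python3 -c "
from cell import *
print(finish_job())"
```

```text
the job is handed in; nothing more can be done
None
```

The job is handed in: I parked the collar at yellow, pressed the green and blue columns home in clip pairs 2 and 1 (there was no red one), and slid the collar back flush against black; dish, timer and pink look-alike stayed put, but I viewed 18 pictures, over the limit of 14.

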